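# Press a pipe sleeve home with a ratchet press

### The job

Use the small ratchet press on the bathroom counter to push the brass sleeve fully home against the collar of the pipe fitting. The press is set to back off: flip the direction pawl's tab on the ratchet head right over to its other side, then swing the handle back and forth by its upright grip until the sleeve is tight against the collar and the handle, held still, pushes back with about 9 N at the grip; never force it beyond 13 N. Leave the tab flipped, move the sleeve and jaw only by the handle, let go of everything, and do not disturb the mug, the soap bottle or the loose spare sleeve.

Things in the scene. Friction and masses are not known exactly. Their poses are not given: they have to be found in the camera images.
- pivot (a point): On the vertical axis of ratchet wheel and handle, 55 mm above the counter. The press is a grey steel base 190 x 260 x 12 mm screwed to the counter, its place and yaw vary. x runs from the axis along the handle to its grip, z up; y is the side to which the handle swings when its joint grows (anticlockwise from above). The ratchet wheel has 20 teeth: up to 0.35 rad of each working swing is lost before it bites.
- grip (a point): Centre of the top of the black upright round grip at the handle's end: 24 mm diameter, 56 mm tall (42 to 98 mm above the counter), 170 mm from the pivot axis. It is rigid on a flat steel bar 22 mm wide whose top is 42 mm above the counter. Same axes as pivot.
- tab_top (a point): Top centre of the direction pawl's upright steel tab, 9 mm (along the handle) x 8 mm (across), on the ratchet head between pivot and grip. Its top is 89 mm above the counter, it is free from 58 mm up, and nothing else on the head is higher than 58 mm. It turns on a vertical pin on the handle 71 mm from the pivot axis (pin to tab 38 mm), so it moves about 19 mm sideways over its throw.
- handle (a joint): Swing of the handle, rad: 0 when square to the pressing line, positive anticlockwise from above; stops at -0.6 and +0.6. The jaw travels 18 mm per rad of working swing. Grip force, moving: 4 N on the free way back, 6 N with the jaw free, 8 N while the sleeve slides; held still the friction part (up to 6 N) fades. On the collar it climbs about 0.8 N per 0.01 rad.
- selector (a joint): Direction tab, rad. -0.25 (as found): tab on the handle's -y side, the clockwise swing grips and backs the jaw off. +0.25: tab on the +y side, the anticlockwise swing grips and drives the jaw to the sleeve; the way back clicks free. A spring snaps it over its middle and it stays; about 3 to 5 N at the tab moves it. The handle may drift a little meanwhile.
- jaw_pad: The two springy black rubber pads on the jaw that push the sleeve (see pad_face; the body's origin is of no use). With the handle held still each newton at the grip is about 9.4 N from the pads on the sleeve. They give about 1 mm for 35 N and push back on the handle as it is eased off.
- pad_face (a point): Middle of the pads' pushing face, 45 mm above the counter, on the pipe's axis; its y axis points along the push, to the collar.
- sleeve: Brass sleeve, 30 mm diameter, 24 mm long, round a white pipe of 20 mm, its axis level and 45 mm above the counter, on the far side of the press from the handle. Origin at its centre; its y axis points to the collar. It slides along the pipe with 20 N friction and stays where it is left.
- sleeve_front (a point): Centre of the sleeve's end that faces the collar, 12 mm from its centre; y points to the collar.
- collar_face (a point): Centre of the collar face of the brass fitting (collar 35 mm diameter) that the sleeve must meet; y points on from the sleeve into the fitting. Pads to sleeve 4 to 24 mm and sleeve to collar 22 to 32 mm at the start.
- jaw: The steel rack and jaw of the press, sliding along the pipe; carries the pads. Not to be touched.
- mug: White ceramic mug, 76 mm wide, 95 mm high, loose bystander; origin under its centre.
- soap: White soap bottle, 56 mm wide, 150 mm high, loose bystander; origin under its centre.
- spare: Loose spare brass sleeve standing on end, 30 mm diameter, 24 mm high, bystander; origin under its centre.

How it is judged:
By the outcome, as a careful person would: the job done as asked, in the order asked, and still so for the second after the job is handed in, with the robot touching nothing.
It also fails if it takes over 67 s, if anything falls off the work surface, if the arm or the gripper's body presses on something with over 40 N, if the wrist force passes 120 N, or if a joint passes its speed limit or range.

### The arm

A 7-joint arm with a two-finger parallel gripper is mounted at the origin on the work surface. World frame = base frame: x ahead of the robot, y to its left, z up, the work surface at z = 0. Lengths are in m, angles in rad, forces in N, time in s.
With the tool pointing down it reaches from about 0.425 to 1.025 m from the base axis. Payload 9.4 kg.
Tool frame: the origin (TCP) lies at the very end of the fingers, on their centre line; the grasp point (between the pads) lies 19 mm behind it; x points along the fingers, y is the direction in which the jaws open and shut, and the axes are right-handed (so a half turn about x gives the same grasp; the last joint's range is limited). The gripper opens to 85 mm and grips with 20 to 120 N. Pads are 22 mm wide; open, the fingers measure 114 mm over their backs; the gripper's body (76 mm by 85 mm) begins 54 mm behind the grasp point. The pads swing forward as they close: fully open they stand 13 mm farther back than shut.
Start: joints at [-1.411, 0.599, -0.003, 1.599, 0.002, 0.943, -0.08], TCP at [0.17, 0.705, 0.231] pointing down, gripper open.
Joint ranges: [-2.57, 2.57], [-0.35, 1.97], [-1.29, 1.29], [0.11, 2.56], [-1.05, 4.19], [0.11, 1.86], [-2.63, 2.63]. Speed limits (rad/s): [2.22, 2.22, 3.01, 3.01, 3.14, 3.14, 3.14].

### API

Orientations are given as [roll, pitch, yaw] about the fixed x, y, z axes, in that order (R = Rz(yaw) Ry(pitch) Rx(roll)).
In Python, from cell import readout, vision, ctrl gives the robot as it stands. The module is installed in compiled form; this text tells all that it offers.
- The arm moves only by the tool send_rows, never from a script. Its argument "increments" is a list of rows, each an object with "travel": the shift along the tool's x, y, z in mm, a list of three; "rot": the turn, a rotation vector about the tool's x, y, z in rad, a list of three. A call has 1 to 12 rows; each row is the pose to reach, as a shift and turn from the pose measured when the call began, along the tool's axes at that moment; what a row does not reach only later rows make up. A row lasts 1/12 s, in which the tool goes at most 41.7 mm and 7.16 degrees, less where a joint would pass 70% of its speed; a pose out of reach is approached as far as the arm can. A call with a gripper value outside its range is refused whole. "gripper" is the finger opening in mm, from 0 to 85.4, set as the call begins (left out, the last holds). The fingers move at their own pace and stop on an object; "force" is the grip in N (left out, the last holds). Time passes only in rows, so rows that repeat a pose let the fingers close. It gives the time, the measured TCP pose, the force and the opening at its end, in the units of the state.
- readout.sense(): the state, without advancing time (a new reading comes with each control period).
- vision.capture(name): name is "scene" or "top" or "wrist"; returns a dict with "pixels" (480x640x3 uint8, blue, green, red), "range_z" (480x640 float32, m along the optical axis (not along the pixel's ray), 0 where there is no reading), "mtx" (3x3 intrinsics, pixels), "world_from_camera" (4x4, takes a point from camera to world coordinates). Camera axes: x right, y down, z forward; pixel columns grow to the right and rows downward; lengths in m; the calibration is good to about 2 mm. A picture is of the moment at which its call begins.
- ctrl.finish_job(): hands the job in, once; it reports no verdict.
The state is a dict: "time_s": time; "joints": joint angles; "dq": joint speeds; "joint_efforts": joint torques, N m; "ee_pos": TCP position; "tcp_rot": TCP orientation; "ft_force": force on the tool from outside, world axes, zero at the start; "torque": the same for the moment, N m; "finger_gap": finger opening in m.
Only numpy, scipy, OpenCV 4.12 (cv2) and the standard library are available. Lean on these libraries where they do the work, as an engineer would, in place of code of your own. Each camera call takes 0.05 s, during which the arm holds its last target.

## Working session

There is one attempt and no reset: what is moved stays moved. The work goes in short steps, Python scripts to look and compute and a tool call to move; the robot and the scene stay as the last step left them, time stands still between calls to the robot, and variables do not carry over. Pictures are saved under pics/ and viewed, and the job is handed in when it is done.

Besides the shell and the picture viewer there is one more tool, called after "Request:" in YAML: its name, and indented under it one key for each argument. send_rows: Moves the arm, as the interface text tells. Its arguments: {"type":"object","properties":{"increments":{"type":"array","items":{"type":"object","properties":{"travel":{"type":"array","items":{"type":"number"}},"rot":{"type":"array","items":{"type":"number"}}}}},"gripper":{"type":"number"},"force":{"type":"number"}},"required":["increments"]}

```bash
mkdir -p pics; cat > h.py <<'E'
import numpy as np, cv2
from cell import readout, vision, ctrl
def cap(n,save=None):
    d=vision.capture(n)
    if save: cv2.imwrite('pics/'+save,d['pixels'])
    return d
def ray(d,u,v,z):
    K=d['mtx'];T=d['world_from_camera']
    r=T[:3,:3]@np.linalg.inv(K)@np.array([u,v,1.]);o=T[:3,3]
    return o+r*(z-o[2])/r[2]
def deproj(d,u,v):
    K=d['mtx'];T=d['world_from_camera'];z=float(d['range_z'][int(v),int(u)])
    return (T@np.r_[np.linalg.inv(K)@np.array([u,v,1.])*z,1])[:3]
def cloud(d):
    K=d['mtx'];T=d['world_from_camera'];Z=d['range_z'];v,u=np.indices(Z.shape)
    p=np.stack([(u-K[0,2])/K[0,0]*Z,(v-K[1,2])/K[1,1]*Z,Z],-1)@T[:3,:3].T+T[:3,3]
    p[Z==0]=np.nan
    return p
def proj(d,p):
    T=np.linalg.inv(d['world_from_camera']);q=d['mtx']@(T[:3,:3]@np.asarray(p)+T[:3,3]);return q[:2]/q[2]
E
python3 - <<'E'
from h import *
np.set_printoptions(precision=4,suppress=True)
print(readout.sense())
for n in ['scene','top','wrist']:
    d=cap(n,n+'0.png');np.savez('pics/%s0.npz'%n,**d);print(n,d['mtx'],d['world_from_camera'])
E
```

```text
{'time_s': 0.0, 'joints': array([-1.4107,  0.6001, -0.0025,  1.6001,  0.0018,  0.9429, -0.0798]), 'dq': array([ 0.0009,  0.0002,  0.0005,  0.0002, -0.0013, -0.0021, -0.0001]), 'joint_efforts': array([  0.0012, -77.6421,   1.5652, -25.8   ,   0.0123,   0.0092,
         0.    ]), 'ee_pos': array([0.17  , 0.7043, 0.2304]), 'tcp_rot': array([-1.4826,  1.5693, -1.7194]), 'ft_force': array([ 0.2825, -0.683 ,  1.3295]), 'torque': array([-0.038 , -0.0481, -0.0378]), 'finger_gap': 0.0856695582388238}
scene [[561.8153   0.     322.2354]
 [  0.     561.8153 238.428 ]
 [  0.       0.       1.    ]] [[-0.7427  0.3637 -0.5622  1.2299]
 [ 0.6696  0.4102 -0.6192  0.6737]
 [ 0.0054 -0.8363 -0.5482  0.7092]
 [ 0.      0.      0.      1.    ]]
top [[433.8837   0.     319.5846]
 [  0.     433.8837 241.5138]
 [  0.       0.       1.    ]] [[-0.0157 -0.9945  0.104   0.532 ]
 [-0.9994  0.0189  0.0298 -0.0066]
 [-0.0316 -0.1034 -0.9941  0.9091]
 [ 0.      0.      0.      1.    ]]
wrist [[381.2021   0.     315.0307]
 [  0.     381.2021 235.5422]
 [  0.       0.       1.    ]] [[ 0.2342  0.9357  0.2639  0.103 ]
 [ 0.9722 -0.2249 -0.0654  0.7209]
 [-0.0019  0.2719 -0.9623  0.3722]
 [ 0.      0.      0.      1.    ]]
```

View pics/scene0.png

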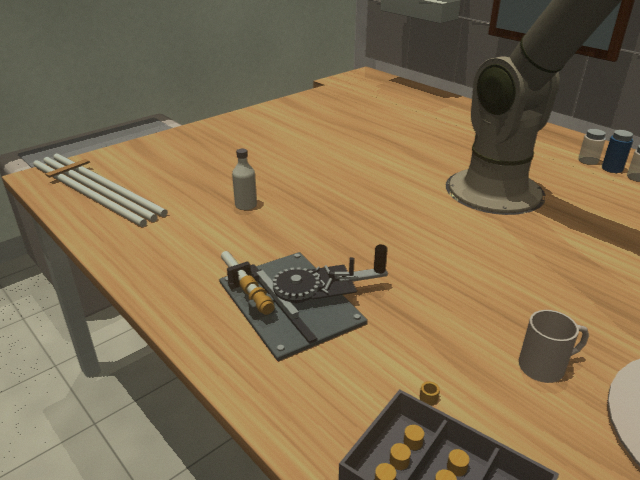

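View pics/top0.png

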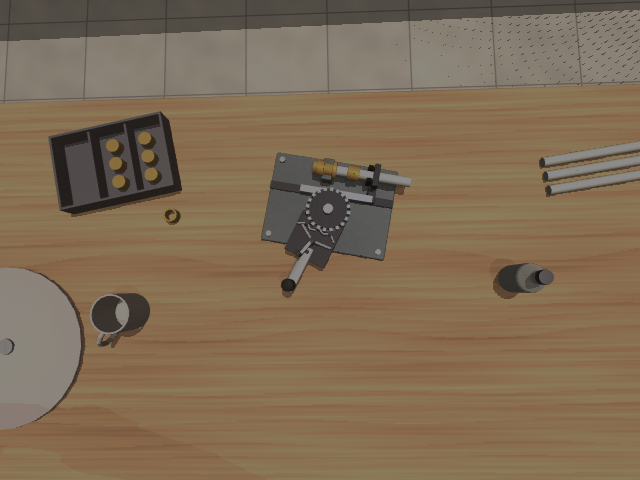

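View pics/wrist0.png

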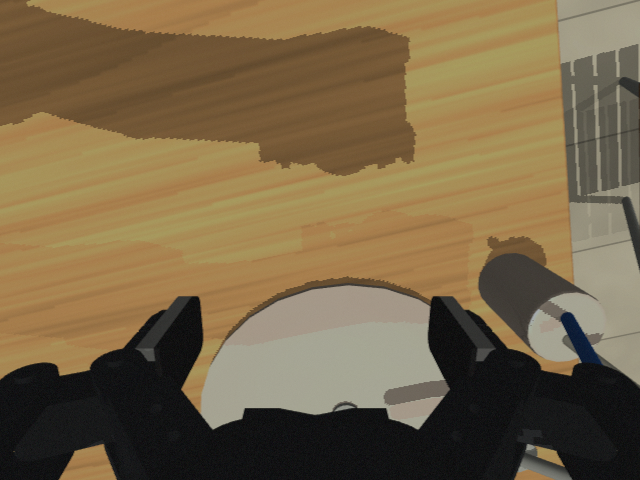

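Top view: the press is at about (325,205). The wheel centre is (328,209), the grip top (288,285), the sleeve about (352,172), and the collar about (328,168). The mug is at (110,313), the spare at (172,215) and the soap at (530,278). Next I'll zoom in on both views.

```bash
python3 - <<'E'
import cv2
a=cv2.imread('pics/top0.png')[140:300,250:420];cv2.imwrite('pics/topz.png',cv2.resize(a,None,fx=4.5,fy=3.7,interpolation=cv2.INTER_CUBIC) if 0 else cv2.resize(a,None,fx=3.7,fy=3.7,interpolation=cv2.INTER_CUBIC))
a=cv2.imread('pics/scene0.png')[230:360,210:400];cv2.imwrite('pics/scenez.png',cv2.resize(a,None,fx=4,fy=4,interpolation=cv2.INTER_CUBIC))
E
```

```text
(no output)
```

View pics/topz.png

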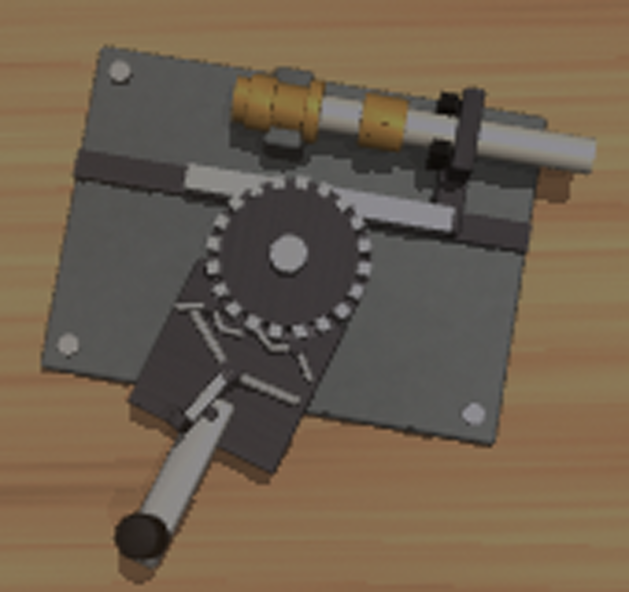

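View pics/scenez.png

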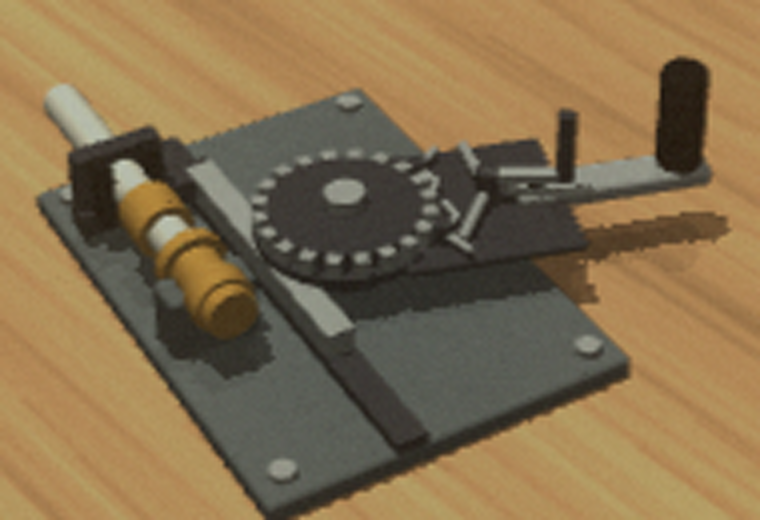

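```bash
python3 - <<'E'
from h import *
from scipy.spatial.transform import Rotation as R
np.set_printoptions(precision=4,suppress=True)
t=dict(np.load('pics/top0.npz'));s=dict(np.load('pics/scene0.npz'))
T=lambda x,y:(x/3.7+250,y/3.7+140)
S=lambda x,y:(x/4+210,y/4+230)
def tri(a,b):
    A=[];
    o=[];D=[]
    for d,(u,v) in ((t,a),(s,b)):
        r=d['world_from_camera'][:3,:3]@np.linalg.inv(d['mtx'])@np.array([u,v,1.]);r/=np.linalg.norm(r);o.append(d['world_from_camera'][:3,3]);D.append(r)
    k=np.linalg.lstsq(np.c_[D[0],-D[1]],o[1]-o[0],rcond=None)[0]
    p,q=o[0]+k[0]*D[0],o[1]+k[1]*D[1];return (p+q)/2,np.linalg.norm(p-q)
print('grip',tri(T(141,536),S(685,67)))
print('hub',tri(T(288,253),S(345,190)))
print('tab',tri(T(185,416),S(568,113)))
g=ray(t,*T(141,536),.098);p=ray(t,*T(288,253),.055)
print('grip ray',g,'pivot ray',p, np.linalg.norm((g-p)[:2]))
print('pipe', [ray(t,*T(a,b),.045) for a,b in((590,152),(240,97))])
for n,a,b in (('collar face',321,112),('sleeve L',362,120),('sleeve R',405,125),('pad face',436,130)): print(n,ray(t,*T(a,b),.045))
x=(g-p)[:2];print('handle yaw',np.arctan2(x[1],x[0]))
print(R.from_euler('xyz',readout.sense()['tcp_rot']).as_matrix())
E
```

```text
grip (array([0.5358, 0.0787, 0.0961]), np.float64(0.002360586625752636))
hub (array([0.6873, 0.0018, 0.0538]), np.float64(0.0009547909705313231))
tab (array([0.5961, 0.0575, 0.0859]), np.float64(0.004941825024312462))
grip ray [0.5366 0.0777 0.098 ] pivot ray [0.6874 0.0014 0.055 ] 0.16897675472331
pipe [array([ 0.7416, -0.1642,  0.045 ]), array([0.777 , 0.0264, 0.045 ])]
collar face [ 0.7675 -0.018   0.045 ]
sleeve L [ 0.7624 -0.0404  0.045 ]
sleeve R [ 0.759  -0.0639  0.045 ]
pad face [ 0.7558 -0.0808  0.045 ]
handle yaw 2.673527654898801
[[-0.0002  0.2345  0.9721]
 [-0.0011  0.9721 -0.2345]
 [-1.     -0.0011  0.0001]]
```

```bash
cat >> h.py <<'E'
from scipy.spatial.transform import Rotation as Ro
P=np.array([.687,.0015]); Y0=2.958; L=.17
def rows(targets):
    """targets: list of (x,y,z,yaw of tool y), prints travel mm & rot in current tool frame"""
    s=readout.sense();R=Ro.from_euler('xyz',s['tcp_rot']).as_matrix();p=s['ee_pos']
    for x,y,z,w in targets:
        ty=np.array([np.cos(w),np.sin(w),0]);tx=np.array([0,0,-1.]);G=np.c_[tx,ty,np.cross(tx,ty)]
        print(np.round(R.T@(np.array([x,y,z])-p)*1e3,1).tolist(),np.round(Ro.from_matrix(R.T@G).as_rotvec(),3).tolist())
def st():
    s=readout.sense();R=Ro.from_euler('xyz',s['tcp_rot']).as_matrix()
    d=s['ee_pos'][:2]-P
    th=np.arctan2(d[1],d[0]);w=(th-Y0+np.pi)%(2*np.pi)-np.pi
    yh=np.array([-np.sin(th),np.cos(th)]);xh=np.array([np.cos(th),np.sin(th)])
    print('t',round(s['time_s'],2),'tcp',s['ee_pos'].round(4),'tooly yaw',round(np.arctan2(R[1,1],R[0,1]),3),'th',round(w,3),'r',round(np.linalg.norm(d),4),'F',s['ft_force'].round(2),'tan',round(s['ft_force'][:2]@yh,2),'rad',round(s['ft_force'][:2]@xh,2),'gap',round(s['finger_gap'],4))
E
python3 - <<'E'
from h import *
st();rows([(.381,.378,.231,1.103),(.592,.051,.15,1.103)])
E
```

```text
t 0.15 tcp [0.17   0.7045 0.2306] tooly yaw 1.334 th -0.753 r 0.8726 F [-0.7   0.26  0.49] tan 0.41 rad 0.63 gap 0.0855
[-0.0, -267.9, 281.7] [0.231, 0.0, 0.001]
[81.3, -536.2, 563.5] [0.231, 0.0, 0.001]
```

Request:
send_rows:
  increments:
    - {"travel": [0, -8, 8], "rot": [0, 0, 0]}
    - {"travel": [0, -25, 26], "rot": [0.02, 0, 0]}
    - {"travel": [0, -50, 52], "rot": [0.05, 0, 0]}
    - {"travel": [0, -76, 80], "rot": [0.08, 0, 0]}
    - {"travel": [0, -102, 107], "rot": [0.1, 0, 0]}
    - {"travel": [0, -129, 135], "rot": [0.13, 0, 0]}
    - {"travel": [0, -156, 164], "rot": [0.16, 0, 0]}
    - {"travel": [0, -183, 192], "rot": [0.18, 0, 0]}
    - {"travel": [0, -210, 221], "rot": [0.21, 0, 0]}
    - {"travel": [0, -237, 249], "rot": [0.231, 0, 0]}
    - {"travel": [0, -264, 277], "rot": [0.231, 0, 0]}
    - {"travel": [0, -290, 305], "rot": [0.231, 0, 0]}
  gripper: 40
  force: 20

```text
time_s: 1.15
ee_pos: [0.399, 0.3481, 0.2311]
tcp_rot: [-1.177, 1.569, -1.646]
ft_force: [0.2, 0.4, -1.2]
finger_gap: 0.0402
```

```bash
python3 - <<'E'
from h import *
st();rows([(.592,.051,.15,1.103)])
E
```

```text
t 1.15 tcp [0.399  0.3481 0.2311] tooly yaw 1.102 th -0.694 r 0.4507 F [ 0.19  0.42 -1.24] tan -0.41 rad 0.21 gap 0.0402
[81.5, -177.9, 306.3] [-0.001, 0.001, 0.001]
```

Request:
send_rows:
  increments:
    - {"travel": [4, -17, 29], "rot": [0, 0, 0]}
    - {"travel": [12, -34, 58], "rot": [0, 0, 0]}
    - {"travel": [20, -51, 88], "rot": [0, 0, 0]}
    - {"travel": [28, -69, 119], "rot": [0, 0, 0]}
    - {"travel": [37, -87, 150], "rot": [0, 0, 0]}
    - {"travel": [46, -105, 181], "rot": [0, 0, 0]}
    - {"travel": [55, -123, 212], "rot": [0, 0, 0]}
    - {"travel": [64, -141, 243], "rot": [0, 0, 0]}
    - {"travel": [72, -157, 271], "rot": [0, 0, 0]}
    - {"travel": [79, -169, 292], "rot": [0, 0, 0]}
    - {"travel": [81, -176, 303], "rot": [0, 0, 0]}
    - {"travel": [81.5, -178, 306], "rot": [0, 0, 0]}

```text
time_s: 2.15
ee_pos: [0.5919, 0.0479, 0.1495]
tcp_rot: [-1.398, 1.568, -1.871]
ft_force: [-0.3, 0.3, -0.3]
finger_gap: 0.0403
```

```bash
python3 - <<'E'
from h import *
st();d=cap('wrist','w1.png');np.savez('pics/w1.npz',**d);d=cap('top','t1.png')
E
```

```text
t 2.15 tcp [0.5919 0.0479 0.1495] tooly yaw 1.099 th -0.271 r 0.1058 F [-0.27  0.25 -0.26] tan -0.11 rad 0.36 gap 0.0403
```

View pics/w1.png

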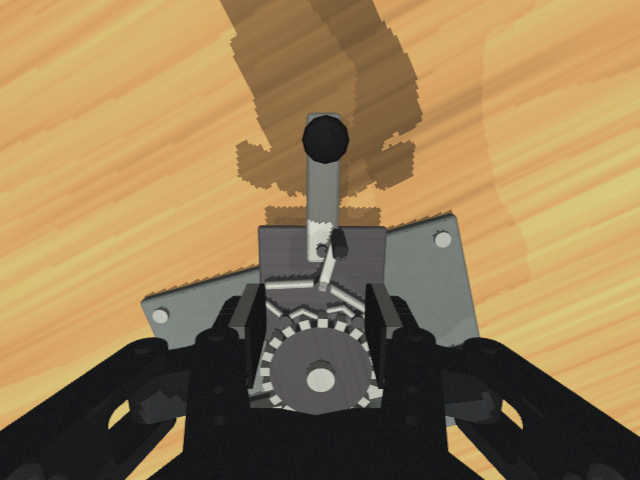

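Wrist view: the grip top is at (325,138), the tab top at about (338,235) on the right (-y) side, and the hub at (320,380).

```bash
python3 - <<'E'
from h import *
np.set_printoptions(precision=4,suppress=True)
a=cv2.imread('pics/w1.png')[200:300,260:400];cv2.imwrite('pics/w1z.png',cv2.resize(a,None,fx=5,fy=5,interpolation=cv2.INTER_CUBIC))
d=dict(np.load('pics/w1.npz'));t=dict(np.load('pics/top0.npz'))
def tri(a,b):
    o=[];D=[]
    for d_,(u,v) in ((t,a),(d,b)):
        r=d_['world_from_camera'][:3,:3]@np.linalg.inv(d_['mtx'])@np.array([u,v,1.]);r/=np.linalg.norm(r);o.append(d_['world_from_camera'][:3,3]);D.append(r)
    k=np.linalg.lstsq(np.c_[D[0],-D[1]],o[1]-o[0],rcond=None)[0]
    p,q=o[0]+k[0]*D[0],o[1]+k[1]*D[1];return (p+q)/2,np.linalg.norm(p-q)
print(d['world_from_camera'])
print('grip',tri((288.1,284.9),(325,139)),ray(d,325,139,.098))
print('hub',tri((327.8,208.4),(320,378)),ray(d,320,378,.055))
print('tab',ray(d,338,234,.089))
E
```

```text
[[ 0.4546  0.8574  0.2412  0.5307]
 [ 0.8907 -0.4366 -0.1265  0.0799]
 [-0.0031  0.2724 -0.9622  0.2912]
 [ 0.      0.      0.      1.    ]]
grip (array([0.5376, 0.0812, 0.0668]), np.float64(0.001821919263480019)) [0.5374 0.0812 0.098 ]
hub (array([0.6883, 0.002 , 0.0516]), np.float64(0.0011191125477451802)) [0.6865 0.0035 0.055 ]
tab [0.5863 0.0649 0.089 ]
```

View pics/w1z.png

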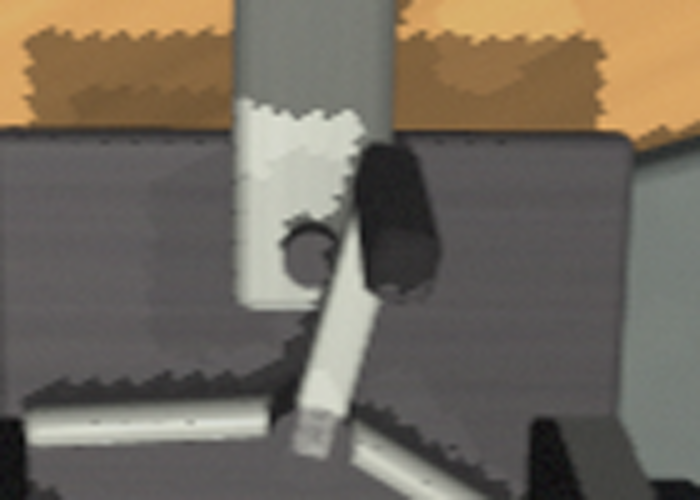

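```bash
python3 - <<'E'
from h import *
d=dict(np.load('pics/w1.npz'))
print('tab',ray(d,340.5,252,.089), 'base',ray(d,336.5,232,.058))
x=np.array([.5372,.0800])-np.array([.687,.0025]);th=np.arctan2(x[1],x[0]);print(th,np.linalg.norm(x))
xh=np.array([np.cos(th),np.sin(th)]);yh=np.array([-xh[1],xh[0]]);print('pred',np.array([.687,.0025])+.1078*xh-.0094*yh,yh)
rows([(.594-.0037,.058-.0071,.062,th+np.pi/2-np.pi)])
E
```

```text
tab [0.59629685 0.06159795 0.089     ] base [0.59321753 0.06238716 0.058     ]
2.6641564727345215 0.16866027985272647
pred [0.59557397 0.06038334] [-0.45950357 -0.88817592]
[88.1, -0.4, -0.8] [0.008, 0.0, 0.001]
```

Request:
send_rows:
  increments:
    - {"travel": [10, 2, -1], "rot": [0.008, 0, 0]}
    - {"travel": [25, 4.4, -2], "rot": [0.008, 0, 0]}
    - {"travel": [42, 4.4, -2.3], "rot": [0.008, 0, 0]}
    - {"travel": [60, 4.4, -2.3], "rot": [0.008, 0, 0]}
    - {"travel": [74, 4.4, -2.3], "rot": [0.008, 0, 0]}
    - {"travel": [83, 4.4, -2.3], "rot": [0.008, 0, 0]}
    - {"travel": [87, 4.4, -2.3], "rot": [0.008, 0, 0]}
    - {"travel": [87, 4.4, -2.3], "rot": [0.008, 0, 0]}

```text
time_s: 2.92
ee_pos: [0.5903, 0.0571, 0.0624]
tcp_rot: [-2.175, 1.568, -2.651]
ft_force: [-0.5, -0.3, -0.0]
finger_gap: 0.04
```

```bash
python3 - <<'E'
from h import *
st();d=cap('wrist','w2.png');np.savez('pics/w2.npz',**d)
E
```

```text
t 2.92 tcp [0.5903 0.0571 0.0624] tooly yaw 1.095 th -0.338 r 0.1115 F [-0.5  -0.25 -0.02] tan 0.47 rad 0.31 gap 0.04
```

View pics/w2.png

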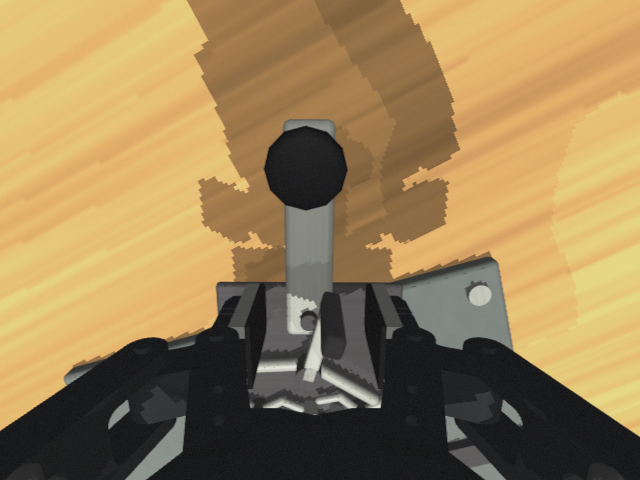

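Wrist view: the tab, about (331,330), stands between the pads at x≈255 and x≈375, with about 9 mm free to the right pad. Next I push it toward +y (image left, tool -y).

Request:
send_rows:
  increments:
    - {"travel": [0, -4, 0], "rot": [0, 0, 0]}
    - {"travel": [0, -7, 0], "rot": [0, 0, 0]}
    - {"travel": [0, -9, 0], "rot": [0, 0, 0]}
    - {"travel": [0, -11, 0], "rot": [0, 0, 0]}
    - {"travel": [0, -13, 0], "rot": [0, 0, 0]}
    - {"travel": [0, -15, 0], "rot": [0, 0, 0]}
    - {"travel": [0, -17, 0], "rot": [0, 0, 0]}
    - {"travel": [0, -19, 0], "rot": [0, 0, 0]}
    - {"travel": [0, -21, 0], "rot": [0, 0, 0]}
    - {"travel": [0, -23, 0], "rot": [0, 0, 0]}
    - {"travel": [0, -25, 0], "rot": [0, 0, 0]}
    - {"travel": [0, -27, 0], "rot": [0, 0, 0]}

```text
time_s: 3.97
ee_pos: [0.5783, 0.0323, 0.063]
tcp_rot: [-1.854, 1.569, -2.33]
ft_force: [0.5, -0.4, 0.2]
finger_gap: 0.04
```

```bash
python3 - <<'E'
from h import *
st();d=cap('wrist','w3.png');np.savez('pics/w3.npz',**d)
E
```

```text
t 3.97 tcp [0.5783 0.0323 0.063 ] tooly yaw 1.094 th -0.093 r 0.113 F [ 0.53 -0.42  0.23] tan 0.26 rad -0.62 gap 0.04
```

View pics/w3.png

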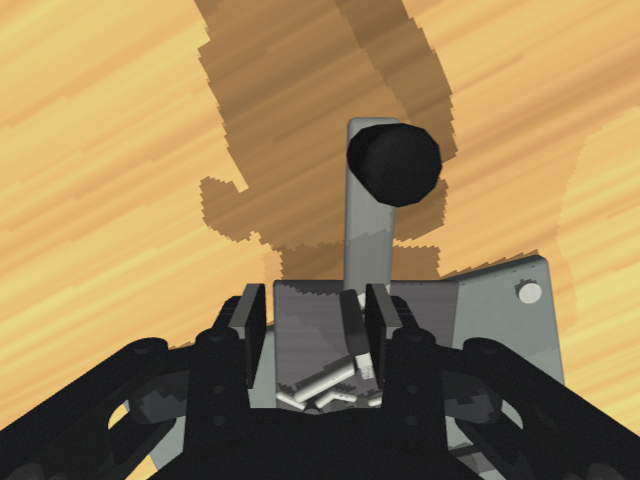

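The tab (350,310) now lies left of the bar line, so it has gone over. I'll lift and check.

Request:
send_rows:
  increments:
    - {"travel": [0, 2, 0], "rot": [0, 0, 0]}
    - {"travel": [-5, 5, 0], "rot": [0, 0, 0]}
    - {"travel": [-20, 5, 0], "rot": [0, 0, 0]}
    - {"travel": [-40, 7, 0], "rot": [0, 0, 0]}
    - {"travel": [-60, 10, 0], "rot": [0, 0, 0]}
    - {"travel": [-76, 12, 0], "rot": [0, 0, 0]}
    - {"travel": [-84, 12, 0], "rot": [0, 0, 0]}
    - {"travel": [-87, 12, 0], "rot": [0, 0, 0]}
  gripper: 46

```text
time_s: 4.68
ee_pos: [0.5846, 0.0434, 0.1517]
tcp_rot: [-0.033, 1.569, -0.509]
ft_force: [-0.2, 0.0, -0.6]
finger_gap: 0.0461
```

```bash
python3 - <<'E'
from h import *
st();d=cap('wrist','w4.png');np.savez('pics/w4.npz',**d)
a=d['pixels'][200:300,260:400]
E
```

```text
t 4.68 tcp [0.5846 0.0434 0.1517] tooly yaw 1.095 th -0.204 r 0.1107 F [-0.18  0.05 -0.58] tan 0.02 rad 0.19 gap 0.0461
```

View pics/w4.png

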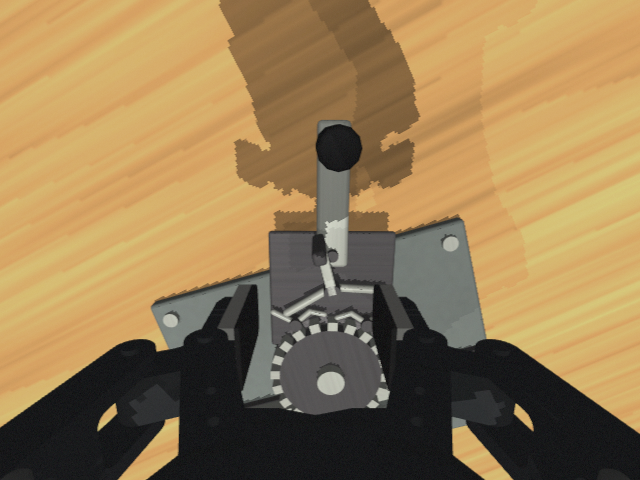

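The tab (318,248) is left of the bar, on the +y side. The grip top is at (339,147) and the hub at (331,381).

```bash
python3 - <<'E'
from h import *
d=dict(np.load('pics/w4.npz'))
g=ray(d,339,147.5,.098);h=ray(d,331,381,.055);print(g,h,np.linalg.norm((g-h)[:2]))
x=(g-h)[:2];th=np.arctan2(x[1],x[0]);print(th,th-Y0)
rows([(g[0],g[1],.13,th-np.pi/2),(g[0],g[1],.056,th-np.pi/2)])
t=cap('top','t2.png')
a=t['pixels'][140:300,250:420];cv2.imwrite('pics/t2z.png',cv2.resize(a,None,fx=3.7,fy=3.7,interpolation=cv2.INTER_CUBIC))
E
```

```text
[0.53719977 0.08133455 0.098     ] [0.68651939 0.00399449 0.055     ] 0.16816014188678163
2.663688629890832 -0.2943113701091682
[21.2, 12.4, -59.4] [0.002, 0.001, 0.001]
[95.2, 12.4, -59.4] [0.002, 0.001, 0.001]
```

View pics/t2z.png

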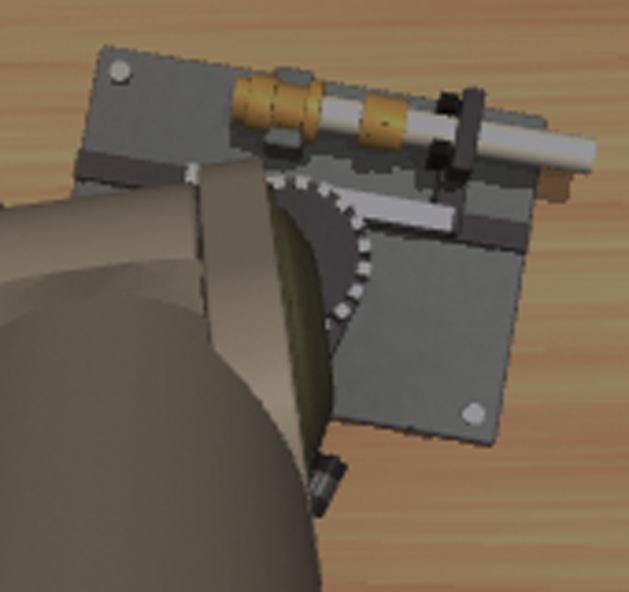

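Request:
send_rows:
  increments:
    - {"travel": [0, 3, -12], "rot": [0, 0, 0]}
    - {"travel": [0, 6, -30], "rot": [0, 0, 0]}
    - {"travel": [5, 10, -48], "rot": [0, 0, 0]}
    - {"travel": [15, 11, -57], "rot": [0, 0, 0]}
    - {"travel": [30, 11.2, -58.8], "rot": [0, 0, 0]}
    - {"travel": [50, 11.2, -58.8], "rot": [0, 0, 0]}
    - {"travel": [70, 11.2, -58.8], "rot": [0, 0, 0]}
    - {"travel": [85, 11.2, -58.8], "rot": [0, 0, 0]}
    - {"travel": [93, 11.2, -58.8], "rot": [0, 0, 0]}
    - {"travel": [95, 11.2, -58.8], "rot": [0, 0, 0]}

```text
time_s: 5.62
ee_pos: [0.5349, 0.08, 0.0533]
tcp_rot: [-2.249, 1.566, -2.725]
ft_force: [-0.3, -0.5, 0.4]
finger_gap: 0.046
```

```bash
python3 - <<'E'
from h import *
st();d=cap('wrist','w5.png');np.savez('pics/w5.npz',**d);st()
E
```

```text
t 5.62 tcp [0.5349 0.08   0.0533] tooly yaw 1.095 th -0.293 r 0.1711 F [-0.35 -0.45  0.37] tan 0.56 rad 0.1 gap 0.046
t 5.67 tcp [0.5354 0.0799 0.0539] tooly yaw 1.095 th -0.294 r 0.1706 F [ 0.85 -0.46  0.36] tan 0.02 rad -0.97 gap 0.0462
```

View pics/w5.png

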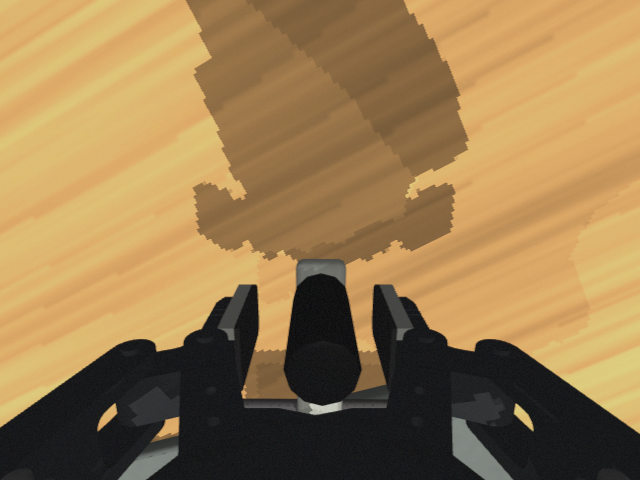

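The grip stands centred between the pads. I'll cage it at a 26 mm opening and start the first working swing.

Request:
send_rows:
  increments:
    - {"travel": [0, 0, 0], "rot": [0, 0, 0]}
    - {"travel": [0, 0, 0], "rot": [0, 0, 0]}
    - {"travel": [0, 0, 0], "rot": [0, 0, 0]}
    - {"travel": [0, -3.4, 0], "rot": [-0.02, 0, 0]}
    - {"travel": [0, -8.5, 0.2], "rot": [-0.05, 0, 0]}
    - {"travel": [0, -17, 0.8], "rot": [-0.1, 0, 0]}
    - {"travel": [0, -25.4, 1.9], "rot": [-0.15, 0, 0]}
    - {"travel": [0, -33.8, 3.4], "rot": [-0.2, 0, 0]}
    - {"travel": [0, -42.1, 5.3], "rot": [-0.25, 0, 0]}
    - {"travel": [0, -50.2, 7.6], "rot": [-0.3, 0, 0]}
    - {"travel": [0, -58.3, 10.3], "rot": [-0.35, 0, 0]}
    - {"travel": [0, -66.2, 13.4], "rot": [-0.4, 0, 0]}
  gripper: 26

```text
time_s: 6.67
ee_pos: [0.5178, 0.0156, 0.0547]
tcp_rot: [-2.734, 1.57, -2.805]
ft_force: [2.1, 5.0, -2.4]
finger_gap: 0.0259
```

```bash
cat >>h.py <<'E'
def tz(name):
    t=vision.capture('top');a=t['pixels'][140:220,300:420];cv2.imwrite('pics/'+name,cv2.resize(a,None,fx=5,fy=5,interpolation=cv2.INTER_CUBIC))
    np.savez('pics/last_top.npz',**t)
E
python3 - <<'E'
from h import *
st();tz('z1.png');st()
E
```

```text
t 6.67 tcp [0.5178 0.0156 0.0547] tooly yaw 1.5 th 0.1 r 0.1698 F [ 2.09  5.03 -2.39] tan -5.19 rad -1.66 gap 0.0259
t 6.72 tcp [0.5172 0.0131 0.0546] tooly yaw 1.501 th 0.115 r 0.1702 F [-0.36 -1.42  0.1 ] tan 1.44 rad 0.27 gap 0.026
```

View pics/z1.png

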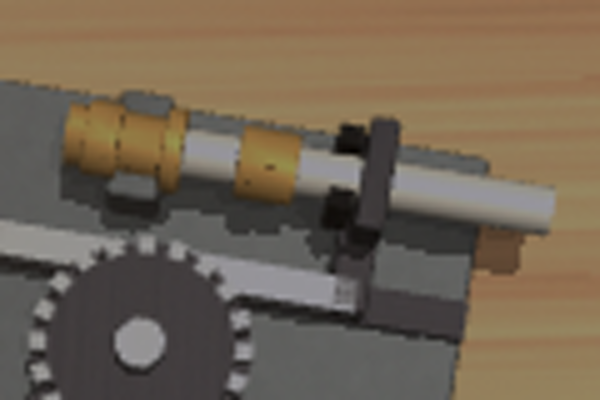

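Request:
send_rows:
  increments:
    - {"travel": [0, -3.4, 0], "rot": [-0.02, 0, 0]}
    - {"travel": [0, -8.5, 0.2], "rot": [-0.05, 0, 0]}
    - {"travel": [0, -17, 0.8], "rot": [-0.1, 0, 0]}
    - {"travel": [0, -25.4, 1.9], "rot": [-0.15, 0, 0]}
    - {"travel": [0, -33.8, 3.4], "rot": [-0.2, 0, 0]}
    - {"travel": [0, -42.1, 5.3], "rot": [-0.25, 0, 0]}
    - {"travel": [0, -50.2, 7.6], "rot": [-0.3, 0, 0]}
    - {"travel": [0, -58.3, 10.3], "rot": [-0.35, 0, 0]}
    - {"travel": [0, -65.4, 13.1], "rot": [-0.395, 0, 0]}

```text
time_s: 7.47
ee_pos: [0.5259, -0.0523, 0.055]
tcp_rot: [-2.769, 1.569, -2.44]
ft_force: [1.7, 6.2, -2.4]
finger_gap: 0.0261
```

```bash
python3 - <<'E'
from h import *
st();tz('z2.png');st()
E
```

```text
t 7.47 tcp [ 0.5259 -0.0523  0.055 ] tooly yaw 1.9 th 0.506 r 0.1699 F [ 1.68  6.15 -2.37] tan -5.3 rad -3.54 gap 0.0261
t 7.52 tcp [ 0.5262 -0.0544  0.055 ] tooly yaw 1.901 th 0.518 r 0.1703 F [-0.16 -2.57  0.39] tan 2.38 rad 1.0 gap 0.0261
```

View pics/z2.png

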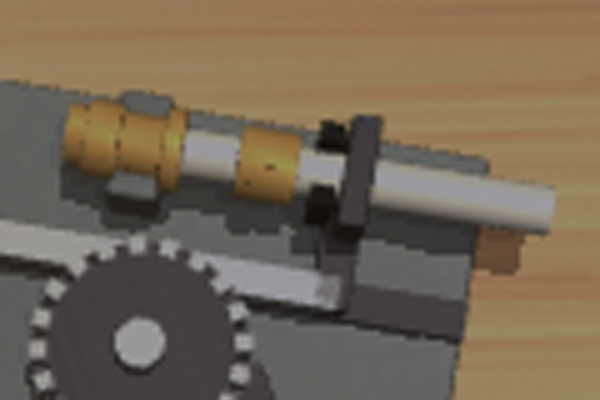

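Jaw and pads moved about 7 mm (pad face now at crop x≈315), and the sleeve hasn't moved yet. Swinging back.

Request:
send_rows:
  increments:
    - {"travel": [0, 5.1, 0.1], "rot": [0.03, 0, 0]}
    - {"travel": [0, 13.6, 0.5], "rot": [0.08, 0, 0]}
    - {"travel": [0, 25.4, 1.9], "rot": [0.15, 0, 0]}
    - {"travel": [0, 37.1, 4.1], "rot": [0.22, 0, 0]}
    - {"travel": [0, 48.6, 7.1], "rot": [0.29, 0, 0]}
    - {"travel": [0, 59.9, 10.9], "rot": [0.36, 0, 0]}
    - {"travel": [0, 70.9, 15.5], "rot": [0.43, 0, 0]}
    - {"travel": [0, 81.5, 20.8], "rot": [0.5, 0, 0]}

```text
time_s: 8.18
ee_pos: [0.5182, 0.029, 0.055]
tcp_rot: [-1.965, 1.566, -2.143]
ft_force: [-1.5, -4.2, 3.3]
finger_gap: 0.0255
```

Request:
send_rows:
  increments:
    - {"travel": [0, 13.6, 0.5], "rot": [0.08, 0, 0]}
    - {"travel": [0, 25.4, 1.9], "rot": [0.15, 0, 0]}
    - {"travel": [0, 37.1, 4.1], "rot": [0.22, 0, 0]}
    - {"travel": [0, 48.6, 7.1], "rot": [0.29, 0, 0]}
    - {"travel": [0, 59.9, 10.9], "rot": [0.36, 0, 0]}
    - {"travel": [0, 70.9, 15.5], "rot": [0.43, 0, 0]}
    - {"travel": [0, 78.5, 19.2], "rot": [0.48, 0, 0]}
    - {"travel": [0, 83, 21.6], "rot": [0.51, 0, 0]}

```text
time_s: 8.85
ee_pos: [0.5525, 0.1077, 0.0546]
tcp_rot: [-1.695, 1.564, -2.387]
ft_force: [-4.9, -2.8, 1.0]
finger_gap: 0.0258
```

```bash
python3 - <<'E'
from h import *
st();tz('z3.png');st();d=cap('wrist','w6.png')
E
```

```text
t 8.85 tcp [0.5525 0.1077 0.0546] tooly yaw 0.879 th -0.485 r 0.1714 F [-4.9  -2.76  1.02] tan 5.2 rad 2.13 gap 0.0258
t 8.9 tcp [0.5535 0.1084 0.0546] tooly yaw 0.879 th -0.492 r 0.171 F [-2.06 -0.6   0.38] tan 1.75 rad 1.23 gap 0.026
```

View pics/z3.png

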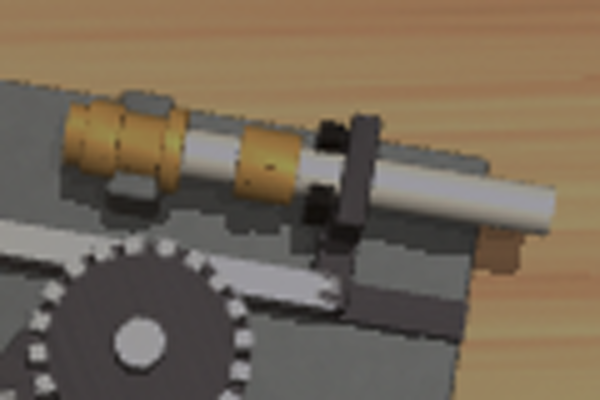

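View pics/w6.png

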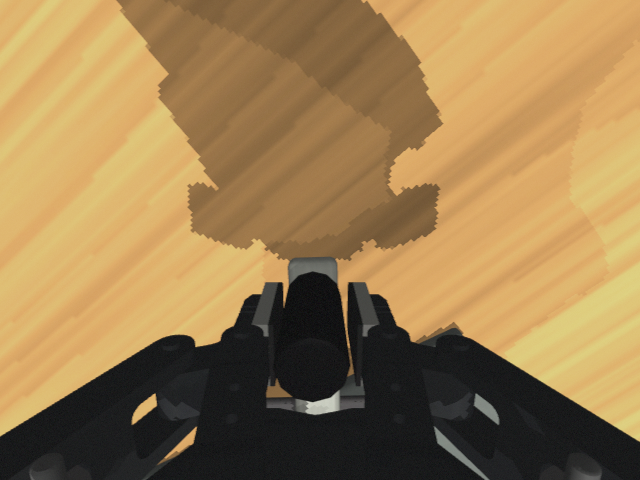

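The jaw stayed put on the free way back and the grip is still centred. Second working swing.

Request:
send_rows:
  increments:
    - {"travel": [0, -5.1, 0.1], "rot": [-0.03, 0, 0]}
    - {"travel": [0, -13.6, 0.5], "rot": [-0.08, 0, 0]}
    - {"travel": [0, -23.8, 1.7], "rot": [-0.14, 0, 0]}
    - {"travel": [0, -33.8, 3.4], "rot": [-0.2, 0, 0]}
    - {"travel": [0, -42.1, 5.3], "rot": [-0.25, 0, 0]}
    - {"travel": [0, -50.2, 7.6], "rot": [-0.3, 0, 0]}
    - {"travel": [0, -58.3, 10.3], "rot": [-0.35, 0, 0]}
    - {"travel": [0, -66.2, 13.4], "rot": [-0.4, 0, 0]}
    - {"travel": [0, -73.9, 16.9], "rot": [-0.45, 0, 0]}
    - {"travel": [0, -81.5, 20.8], "rot": [-0.5, 0, 0]}

```text
time_s: 9.78
ee_pos: [0.52, 0.0325, 0.0555]
tcp_rot: [-0.537, 1.568, -0.72]
ft_force: [4.4, 7.0, -4.4]
finger_gap: 0.0258
```

Request:
send_rows:
  increments:
    - {"travel": [0, -6.8, 0.1], "rot": [-0.04, 0, 0]}
    - {"travel": [0, -13.6, 0.5], "rot": [-0.08, 0, 0]}
    - {"travel": [0, -22.1, 1.4], "rot": [-0.13, 0, 0]}
    - {"travel": [0, -30.4, 2.7], "rot": [-0.18, 0, 0]}
    - {"travel": [0, -38.7, 4.5], "rot": [-0.23, 0, 0]}
    - {"travel": [0, -47, 6.6], "rot": [-0.28, 0, 0]}
    - {"travel": [0, -55.1, 9.2], "rot": [-0.33, 0, 0]}
    - {"travel": [0, -63.1, 12.1], "rot": [-0.38, 0, 0]}
    - {"travel": [0, -70.9, 15.5], "rot": [-0.43, 0, 0]}
    - {"travel": [0, -77.8, 18.7], "rot": [-0.475, 0, 0]}

```text
time_s: 10.62
ee_pos: [0.5246, -0.0463, 0.0558]
tcp_rot: [-0.189, 1.566, 0.11]
ft_force: [1.3, 9.0, -3.3]
finger_gap: 0.0262
```

```bash
python3 - <<'E'
from h import *
st();tz('z4.png');st()
E
```

```text
t 10.62 tcp [ 0.5246 -0.0463  0.0558] tooly yaw 1.869 th 0.47 r 0.1693 F [ 1.26  9.01 -3.26] tan -8.28 rad -3.75 gap 0.0262
t 10.67 tcp [ 0.5248 -0.0485  0.0558] tooly yaw 1.87 th 0.483 r 0.1697 F [ 2.02  3.01 -0.69] tan -2.29 rad -2.81 gap 0.0259
```

View pics/z4.png

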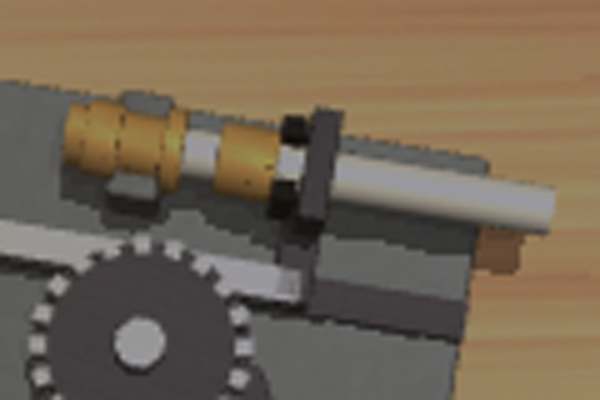

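The pads carried the sleeve about 8 mm (front edge crop x 238→218). The collar is at 187, so about 12 mm remain. Swinging back.

Request:
send_rows:
  increments:
    - {"travel": [0, 5.1, 0.1], "rot": [0.03, 0, 0]}
    - {"travel": [0, 13.6, 0.5], "rot": [0.08, 0, 0]}
    - {"travel": [0, 25.4, 1.9], "rot": [0.15, 0, 0]}
    - {"travel": [0, 37.1, 4.1], "rot": [0.22, 0, 0]}
    - {"travel": [0, 48.6, 7.1], "rot": [0.29, 0, 0]}
    - {"travel": [0, 59.9, 10.9], "rot": [0.36, 0, 0]}
    - {"travel": [0, 70.9, 15.5], "rot": [0.43, 0, 0]}
    - {"travel": [0, 81.5, 20.8], "rot": [0.5, 0, 0]}

```text
time_s: 11.33
ee_pos: [0.5199, 0.0348, 0.056]
tcp_rot: [-0.325, 1.566, -0.532]
ft_force: [1.0, -5.0, 1.6]
finger_gap: 0.0262
```

Request:
send_rows:
  increments:
    - {"travel": [0, 13.6, 0.5], "rot": [0.08, 0, 0]}
    - {"travel": [0, 25.4, 1.9], "rot": [0.15, 0, 0]}
    - {"travel": [0, 37.1, 4.1], "rot": [0.22, 0, 0]}
    - {"travel": [0, 48.6, 7.1], "rot": [0.29, 0, 0]}
    - {"travel": [0, 59.9, 10.9], "rot": [0.36, 0, 0]}
    - {"travel": [0, 70.9, 15.5], "rot": [0.43, 0, 0]}
    - {"travel": [0, 78.5, 19.2], "rot": [0.48, 0, 0]}
    - {"travel": [0, 82, 21.1], "rot": [0.503, 0, 0]}

```text
time_s: 12.0
ee_pos: [0.5562, 0.1113, 0.0559]
tcp_rot: [-0.175, 1.567, -0.888]
ft_force: [-4.6, -1.3, 1.5]
finger_gap: 0.0263
```

```bash
python3 - <<'E'
from h import *
st();tz('z5.png');st()
E
```

```text
t 12.0 tcp [0.5562 0.1113 0.0559] tooly yaw 0.858 th -0.515 r 0.1708 F [-4.64 -1.27  1.51] tan 3.95 rad 2.74 gap 0.0263
t 12.05 tcp [0.5568 0.1117 0.0559] tooly yaw 0.858 th -0.519 r 0.1706 F [-2.51 -0.8  -0.95] tan 2.23 rad 1.4 gap 0.0262
```

View pics/z5.png

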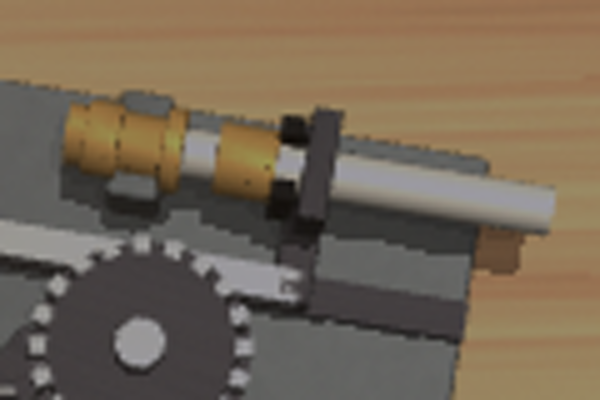

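Request:
send_rows:
  increments:
    - {"travel": [0, -5.1, 0.1], "rot": [-0.03, 0, 0]}
    - {"travel": [0, -13.6, 0.5], "rot": [-0.08, 0, 0]}
    - {"travel": [0, -23.8, 1.7], "rot": [-0.14, 0, 0]}
    - {"travel": [0, -33.8, 3.4], "rot": [-0.2, 0, 0]}
    - {"travel": [0, -42.1, 5.3], "rot": [-0.25, 0, 0]}
    - {"travel": [0, -50.2, 7.6], "rot": [-0.3, 0, 0]}
    - {"travel": [0, -58.3, 10.3], "rot": [-0.35, 0, 0]}
    - {"travel": [0, -66.2, 13.4], "rot": [-0.4, 0, 0]}
    - {"travel": [0, -73.9, 16.9], "rot": [-0.45, 0, 0]}
    - {"travel": [0, -81.5, 20.8], "rot": [-0.5, 0, 0]}

```text
time_s: 12.88
ee_pos: [0.5211, 0.0375, 0.0564]
tcp_rot: [0.216, 1.562, 0.009]
ft_force: [5.1, 7.2, -3.6]
finger_gap: 0.0264
```

```bash
python3 - <<'E'
from h import *
st();tz('z6.png');st()
E
```

```text
t 12.88 tcp [0.5211 0.0375 0.0564] tooly yaw 1.365 th -0.03 r 0.1697 F [ 5.05  7.22 -3.58] tan -8.13 rad -3.4 gap 0.0264
t 12.93 tcp [0.5201 0.035  0.0563] tooly yaw 1.366 th -0.015 r 0.1702 F [3.46 3.42 0.  ] tan -4.03 rad -2.72 gap 0.0264
```

View pics/z6.png

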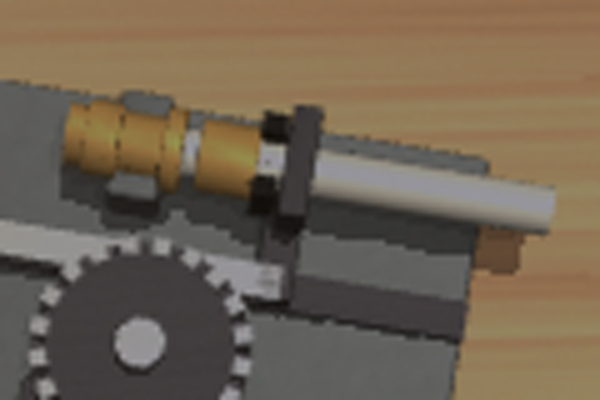

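About 11 px (≈4 mm, 0.24 rad) remain to the collar. I'll keep driving more slowly.

Request:
send_rows:
  increments:
    - {"travel": [0, -3.4, 0], "rot": [-0.02, 0, 0]}
    - {"travel": [0, -6.8, 0.1], "rot": [-0.04, 0, 0]}
    - {"travel": [0, -10.2, 0.3], "rot": [-0.06, 0, 0]}
    - {"travel": [0, -13.6, 0.5], "rot": [-0.08, 0, 0]}
    - {"travel": [0, -17, 0.8], "rot": [-0.1, 0, 0]}
    - {"travel": [0, -20.4, 1.2], "rot": [-0.12, 0, 0]}
    - {"travel": [0, -23.8, 1.7], "rot": [-0.14, 0, 0]}

```text
time_s: 13.52
ee_pos: [0.5176, 0.0129, 0.0566]
tcp_rot: [0.117, 1.561, 0.056]
ft_force: [2.2, 7.8, -3.4]
finger_gap: 0.0255
```

```bash
python3 - <<'E'
from h import *
st();tz('z7.png');st()
E
```

```text
t 13.52 tcp [0.5176 0.0129 0.0566] tooly yaw 1.51 th 0.117 r 0.1698 F [ 2.17  7.83 -3.44] tan -7.96 rad -1.64 gap 0.0255
t 13.57 tcp [0.5174 0.0118 0.0566] tooly yaw 1.51 th 0.123 r 0.1699 F [ 2.11  4.6  -2.18] tan -4.72 rad -1.82 gap 0.026
```

View pics/z7.png

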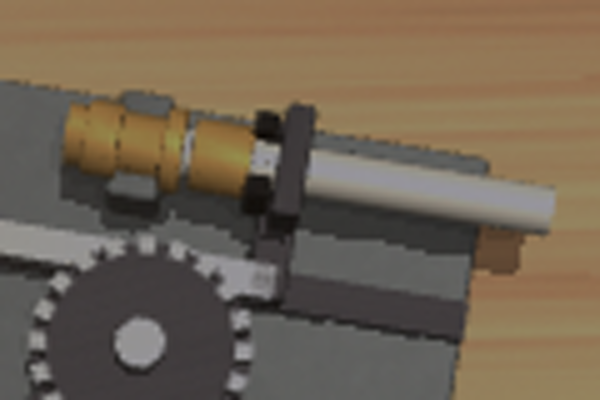

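Request:
send_rows:
  increments:
    - {"travel": [0, -1.5, 0], "rot": [-0.009, 0, 0]}
    - {"travel": [0, -3, 0], "rot": [-0.018, 0, 0]}
    - {"travel": [0, -4.5, 0.1], "rot": [-0.026, 0, 0]}
    - {"travel": [0, -6, 0.1], "rot": [-0.035, 0, 0]}
    - {"travel": [0, -7.5, 0.2], "rot": [-0.044, 0, 0]}
    - {"travel": [0, -9, 0.2], "rot": [-0.053, 0, 0]}

```text
time_s: 14.07
ee_pos: [0.5174, 0.0044, 0.0566]
tcp_rot: [0.19, 1.56, 0.186]
ft_force: [0.8, 8.5, -3.5]
finger_gap: 0.026
```

```bash
cat >>h.py <<'E'
def favg(n=8):
    for i in range(n):
        st()
        if i<n-1: vision.capture('wrist')
E
python3 - <<'E'
from h import *
st();tz('z8.png');favg(5)
E
```

```text
t 14.07 tcp [0.5174 0.0044 0.0566] tooly yaw 1.567 th 0.166 r 0.1696 F [ 0.8   8.51 -3.5 ] tan -8.52 rad -0.66 gap 0.026
t 14.12 tcp [0.5174 0.004  0.0566] tooly yaw 1.567 th 0.169 r 0.1697 F [ 1.    6.42 -3.41] tan -6.43 rad -0.91 gap 0.0262
t 14.17 tcp [0.5174 0.004  0.0566] tooly yaw 1.566 th 0.169 r 0.1697 F [ 1.8   6.66 -3.67] tan -6.69 rad -1.7 gap 0.0257
t 14.22 tcp [0.5174 0.004  0.0566] tooly yaw 1.566 th 0.169 r 0.1697 F [ 1.25  6.3  -2.84] tan -6.32 rad -1.15 gap 0.0263
t 14.27 tcp [0.5174 0.004  0.0566] tooly yaw 1.566 th 0.169 r 0.1696 F [ 1.73  6.97 -4.03] tan -7.0 rad -1.63 gap 0.0262
t 14.32 tcp [0.5173 0.004  0.0566] tooly yaw 1.566 th 0.169 r 0.1697 F [ 2.14  6.24 -3.74] tan -6.27 rad -2.04 gap 0.026
```

View pics/z8.png

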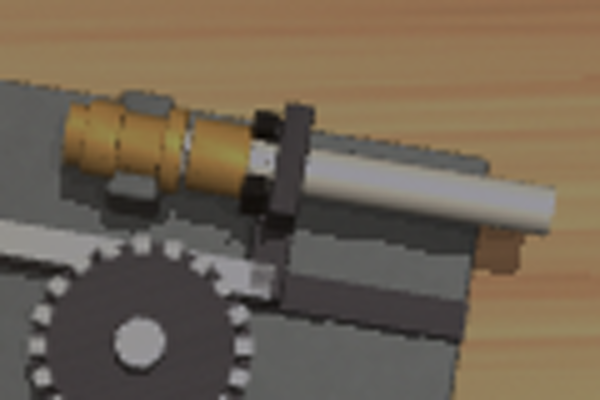

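Request:
send_rows:
  increments:
    - {"travel": [0, 0, 0]}
    - {"travel": [0, 0, 0]}
    - {"travel": [0, 0, 0]}
    - {"travel": [0, 0, 0]}
    - {"travel": [0, 0, 0]}
    - {"travel": [0, 0, 0]}
    - {"travel": [0, 0, 0]}
    - {"travel": [0, 0, 0]}
    - {"travel": [0, 0, 0]}
    - {"travel": [0, 0, 0]}
    - {"travel": [0, 0, 0]}
    - {"travel": [0, 0, 0]}

```text
invalid input at $.increments[0]: expected keys travel, rot
```

```bash
python3 - <<'E'
from h import *
favg(5)
E
```

```text
t 14.32 tcp [0.5173 0.004  0.0566] tooly yaw 1.566 th 0.169 r 0.1697 F [ 2.14  6.24 -3.74] tan -6.27 rad -2.04 gap 0.026
t 14.37 tcp [0.5173 0.004  0.0566] tooly yaw 1.566 th 0.169 r 0.1697 F [ 1.11  5.87 -3.69] tan -5.89 rad -1.02 gap 0.0259
t 14.42 tcp [0.5174 0.004  0.0566] tooly yaw 1.566 th 0.169 r 0.1697 F [ 1.16  6.45 -4.17] tan -6.46 rad -1.07 gap 0.0256
t 14.47 tcp [0.5174 0.004  0.0567] tooly yaw 1.566 th 0.169 r 0.1696 F [ 1.17  6.49 -4.13] tan -6.51 rad -1.07 gap 0.026
t 14.52 tcp [0.5173 0.004  0.0566] tooly yaw 1.566 th 0.169 r 0.1697 F [ 1.56  4.83 -4.87] tan -4.85 rad -1.49 gap 0.0259
```

Request:
send_rows:
  increments:
    - {"travel": [0, 0, 0], "rot": [0, 0, 0]}
    - {"travel": [0, 0, 0], "rot": [0, 0, 0]}
    - {"travel": [0, 0, 0], "rot": [0, 0, 0]}
    - {"travel": [0, 0, 0], "rot": [0, 0, 0]}
    - {"travel": [0, 0, 0], "rot": [0, 0, 0]}
    - {"travel": [0, 0, 0], "rot": [0, 0, 0]}
    - {"travel": [0, 0, 0], "rot": [0, 0, 0]}
    - {"travel": [0, 0, 0], "rot": [0, 0, 0]}

```text
time_s: 15.18
ee_pos: [0.5172, 0.0041, 0.0567]
tcp_rot: [0.154, 1.56, 0.149]
ft_force: [-2.2, 3.2, 0.7]
finger_gap: 0.0263
```

```bash
python3 - <<'E'
from h import *
favg(4)
E
```

```text
t 15.18 tcp [0.5172 0.0041 0.0567] tooly yaw 1.566 th 0.169 r 0.1698 F [-2.2   3.25  0.68] tan -3.21 rad 2.25 gap 0.0263
t 15.23 tcp [0.5172 0.004  0.0567] tooly yaw 1.566 th 0.169 r 0.1698 F [-1.26  3.95  2.35] tan -3.93 rad 1.32 gap 0.0262
t 15.28 tcp [0.5172 0.0041 0.0567] tooly yaw 1.566 th 0.169 r 0.1698 F [-1.69  3.55  2.44] tan -3.52 rad 1.74 gap 0.0257
t 15.33 tcp [0.5172 0.0041 0.0567] tooly yaw 1.566 th 0.168 r 0.1698 F [-0.94  3.78  2.44] tan -3.77 rad 1.0 gap 0.0258
```

Request:
send_rows:
  increments:
    - {"travel": [0, -1, 0], "rot": [-0.006, 0, 0]}
    - {"travel": [0, -2, 0], "rot": [-0.012, 0, 0]}
    - {"travel": [0, -3, 0], "rot": [-0.018, 0, 0]}
    - {"travel": [0, -4, 0], "rot": [-0.024, 0, 0]}
    - {"travel": [0, -5, 0.1], "rot": [-0.03, 0, 0]}

```text
time_s: 15.75
ee_pos: [0.5174, 0.0003, 0.0567]
tcp_rot: [0.223, 1.56, 0.25]
ft_force: [-1.2, 8.7, 1.6]
finger_gap: 0.0262
```

```bash
python3 - <<'E'
from h import *
st();tz('z9.png');favg(4)
E
```

```text
t 15.75 tcp [5.174e-01 3.000e-04 5.670e-02] tooly yaw 1.598 th 0.191 r 0.1696 F [-1.21  8.66  1.62] tan -8.67 rad 1.14 gap 0.0262
t 15.8 tcp [ 5.174e-01 -1.000e-04  5.670e-02] tooly yaw 1.598 th 0.193 r 0.1696 F [-1.01  7.89  1.78] tan -7.89 rad 0.94 gap 0.026
t 15.85 tcp [ 0.5174 -0.      0.0567] tooly yaw 1.597 th 0.193 r 0.1696 F [-1.25  5.29  1.13] tan -5.3 rad 1.2 gap 0.0262
t 15.9 tcp [ 5.173e-01 -1.000e-04  5.670e-02] tooly yaw 1.597 th 0.193 r 0.1697 F [-1.47  7.17  2.63] tan -7.18 rad 1.41 gap 0.0264
t 15.95 tcp [ 5.173e-01 -1.000e-04  5.670e-02] tooly yaw 1.597 th 0.193 r 0.1697 F [-1.51  7.18  1.71] tan -7.19 rad 1.44 gap 0.0258
```

View pics/z9.png

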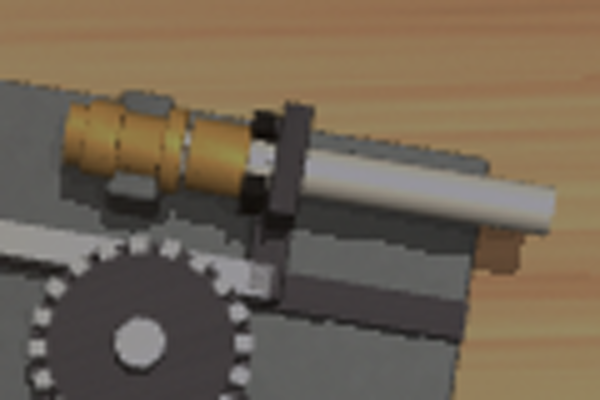

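Request:
send_rows:
  increments:
    - {"travel": [0, -1, 0], "rot": [-0.006, 0, 0]}
    - {"travel": [0, -2, 0], "rot": [-0.012, 0, 0]}
    - {"travel": [0, -3, 0], "rot": [-0.018, 0, 0]}
    - {"travel": [0, -4, 0], "rot": [-0.024, 0, 0]}

```text
time_s: 16.28
ee_pos: [0.5175, -0.0028, 0.0566]
tcp_rot: [0.269, 1.559, 0.321]
ft_force: [-2.4, 7.6, 2.2]
finger_gap: 0.026
```

```bash
python3 - <<'E'
from h import *
favg(8)
E
```

```text
t 16.28 tcp [ 0.5175 -0.0028  0.0566] tooly yaw 1.623 th 0.209 r 0.1695 F [-2.4   7.59  2.23] tan -7.65 rad 2.2 gap 0.026
t 16.33 tcp [ 0.5175 -0.0031  0.0566] tooly yaw 1.623 th 0.211 r 0.1695 F [-1.53  7.76  2.4 ] tan -7.8 rad 1.32 gap 0.0256
t 16.38 tcp [ 0.5175 -0.0031  0.0567] tooly yaw 1.622 th 0.211 r 0.1695 F [-1.62  7.59  2.36] tan -7.63 rad 1.41 gap 0.026
t 16.43 tcp [ 0.5175 -0.0031  0.0566] tooly yaw 1.622 th 0.211 r 0.1695 F [-2.14  7.1   2.27] tan -7.16 rad 1.94 gap 0.0259
t 16.48 tcp [ 0.5175 -0.0032  0.0566] tooly yaw 1.622 th 0.211 r 0.1695 F [-1.67  7.34  2.66] tan -7.38 rad 1.47 gap 0.026
t 16.53 tcp [ 0.5175 -0.0032  0.0566] tooly yaw 1.622 th 0.211 r 0.1696 F [-0.74  6.52  1.94] tan -6.54 rad 0.56 gap 0.0262
t 16.58 tcp [ 0.5175 -0.0032  0.0567] tooly yaw 1.622 th 0.211 r 0.1695 F [-2.03  7.8   0.87] tan -7.85 rad 1.81 gap 0.0258
t 16.63 tcp [ 0.5175 -0.0032  0.0567] tooly yaw 1.622 th 0.211 r 0.1695 F [-1.27  6.93  2.05] tan -6.96 rad 1.08 gap 0.0258
```

Request:
send_rows:
  increments:
    - {"travel": [0, -1, 0], "rot": [-0.006, 0, 0]}
    - {"travel": [0, -2, 0], "rot": [-0.012, 0, 0]}
    - {"travel": [0, -3, 0], "rot": [-0.018, 0, 0]}
    - {"travel": [0, -4, 0], "rot": [-0.024, 0, 0]}

```text
time_s: 16.97
ee_pos: [0.5177, -0.0059, 0.0566]
tcp_rot: [0.31, 1.559, 0.387]
ft_force: [-1.6, 9.0, 3.0]
finger_gap: 0.026
```

```bash
python3 - <<'E'
from h import *
st();tz('z10.png');favg(6)
E
```

```text
t 16.97 tcp [ 0.5177 -0.0059  0.0566] tooly yaw 1.648 th 0.227 r 0.1694 F [-1.57  8.96  2.97] tan -9.02 rad 1.18 gap 0.026
t 17.02 tcp [ 0.5177 -0.0063  0.0566] tooly yaw 1.648 th 0.229 r 0.1694 F [-1.1   7.47  3.12] tan -7.51 rad 0.75 gap 0.0261
t 17.07 tcp [ 0.5178 -0.0062  0.0566] tooly yaw 1.648 th 0.229 r 0.1694 F [-0.77  6.79  2.  ] tan -6.82 rad 0.46 gap 0.0258
t 17.12 tcp [ 0.5177 -0.0062  0.0566] tooly yaw 1.647 th 0.229 r 0.1694 F [-1.12  6.83  1.9 ] tan -6.87 rad 0.8 gap 0.0261
t 17.17 tcp [ 0.5178 -0.0063  0.0566] tooly yaw 1.647 th 0.229 r 0.1694 F [-1.41  6.64  1.6 ] tan -6.7 rad 1.1 gap 0.0257
t 17.22 tcp [ 0.5177 -0.0062  0.0566] tooly yaw 1.647 th 0.229 r 0.1694 F [-1.37  7.64  2.38] tan -7.7 rad 1.02 gap 0.0262
t 17.27 tcp [ 0.5177 -0.0062  0.0566] tooly yaw 1.647 th 0.229 r 0.1694 F [-1.93  6.67  3.  ] tan -6.75 rad 1.63 gap 0.0258
```

View pics/z10.png

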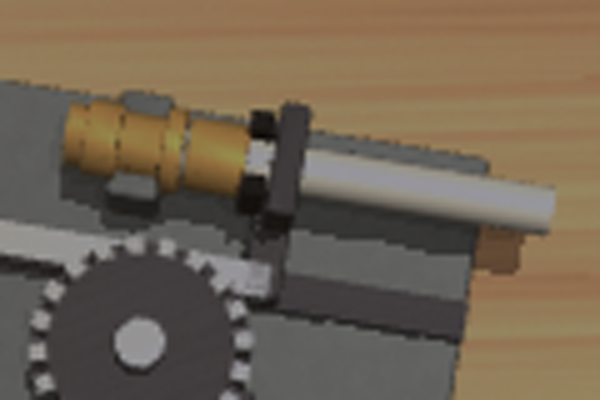

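Request:
send_rows:
  increments:
    - {"travel": [0, -1, 0], "rot": [-0.006, 0, 0]}
    - {"travel": [0, -2, 0], "rot": [-0.012, 0, 0]}
    - {"travel": [0, -3, 0], "rot": [-0.018, 0, 0]}
    - {"travel": [0, -4, 0], "rot": [-0.024, 0, 0]}
    - {"travel": [0, -5, 0.1], "rot": [-0.03, 0, 0]}

```text
time_s: 17.68
ee_pos: [0.5181, -0.0101, 0.0566]
tcp_rot: [0.341, 1.559, 0.45]
ft_force: [-1.7, 8.5, 2.5]
finger_gap: 0.0259
```

```bash
python3 - <<'E'
from h import *
favg(6)
E
```

```text
t 17.68 tcp [ 0.5181 -0.0101  0.0566] tooly yaw 1.679 th 0.252 r 0.1693 F [-1.66  8.49  2.52] tan -8.59 rad 1.08 gap 0.0259
t 17.73 tcp [ 0.5181 -0.0104  0.0566] tooly yaw 1.679 th 0.254 r 0.1693 F [-1.79  6.07  2.68] tan -6.18 rad 1.36 gap 0.0261
t 17.78 tcp [ 0.5181 -0.0104  0.0566] tooly yaw 1.679 th 0.254 r 0.1693 F [-2.09  7.78  3.01] tan -7.91 rad 1.54 gap 0.0256
t 17.83 tcp [ 0.5181 -0.0104  0.0566] tooly yaw 1.678 th 0.254 r 0.1693 F [-1.8   6.96  2.36] tan -7.07 rad 1.31 gap 0.0261
t 17.88 tcp [ 0.5181 -0.0104  0.0566] tooly yaw 1.678 th 0.254 r 0.1693 F [-2.54  6.72  2.73] tan -6.88 rad 2.06 gap 0.0264
t 17.93 tcp [ 0.5181 -0.0104  0.0566] tooly yaw 1.678 th 0.254 r 0.1693 F [-2.05  6.48  2.53] tan -6.61 rad 1.59 gap 0.0257
```

Request:
send_rows:
  increments:
    - {"travel": [0, -1, 0], "rot": [-0.006, 0, 0]}
    - {"travel": [0, -2, 0], "rot": [-0.012, 0, 0]}
    - {"travel": [0, -3, 0], "rot": [-0.018, 0, 0]}
    - {"travel": [0, -4, 0], "rot": [-0.024, 0, 0]}
    - {"travel": [0, -5, 0.1], "rot": [-0.03, 0, 0]}

```text
time_s: 18.35
ee_pos: [0.5186, -0.0142, 0.0566]
tcp_rot: [0.373, 1.558, 0.513]
ft_force: [-2.5, 8.4, 3.7]
finger_gap: 0.0261
```

```bash
python3 - <<'E'
from h import *
st();tz('z11.png');favg(5)
E
```

```text
t 18.35 tcp [ 0.5186 -0.0142  0.0566] tooly yaw 1.71 th 0.277 r 0.1692 F [-2.5   8.39  3.68] tan -8.59 rad 1.71 gap 0.0261
t 18.4 tcp [ 0.5186 -0.0145  0.0566] tooly yaw 1.71 th 0.278 r 0.1692 F [-1.55  6.9   3.61] tan -7.02 rad 0.89 gap 0.0259
t 18.45 tcp [ 0.5186 -0.0145  0.0566] tooly yaw 1.71 th 0.278 r 0.1692 F [-2.17  6.44  2.78] tan -6.61 rad 1.56 gap 0.0262
t 18.5 tcp [ 0.5186 -0.0145  0.0566] tooly yaw 1.71 th 0.278 r 0.1692 F [-2.69  5.71  2.46] tan -5.94 rad 2.14 gap 0.0259
t 18.55 tcp [ 0.5186 -0.0145  0.0566] tooly yaw 1.71 th 0.278 r 0.1692 F [-1.9   6.94  3.12] tan -7.09 rad 1.24 gap 0.026
t 18.6 tcp [ 0.5186 -0.0145  0.0566] tooly yaw 1.709 th 0.278 r 0.1692 F [-2.02  6.26  2.68] tan -6.42 rad 1.42 gap 0.0259
```

View pics/z11.png

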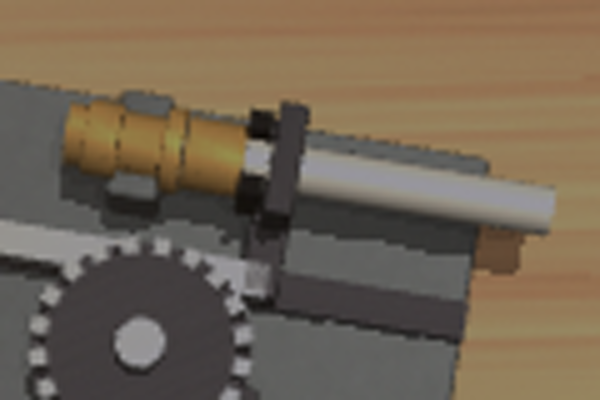

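Request:
send_rows:
  increments:
    - {"travel": [0, -1, 0], "rot": [-0.006, 0, 0]}
    - {"travel": [0, -2, 0], "rot": [-0.012, 0, 0]}
    - {"travel": [0, -3, 0], "rot": [-0.018, 0, 0]}
    - {"travel": [0, -3, 0], "rot": [-0.018, 0, 0]}

```text
time_s: 18.93
ee_pos: [0.5189, -0.0166, 0.0566]
tcp_rot: [0.397, 1.558, 0.556]
ft_force: [-2.0, 6.9, 3.1]
finger_gap: 0.026
```

```bash
python3 - <<'E'
from h import *
favg(4)
E
```

```text
t 18.93 tcp [ 0.5189 -0.0166  0.0566] tooly yaw 1.729 th 0.291 r 0.1691 F [-2.    6.94  3.13] tan -7.11 rad 1.25 gap 0.026
t 18.98 tcp [ 0.5189 -0.0166  0.0566] tooly yaw 1.729 th 0.291 r 0.1691 F [-1.61  6.48  3.19] tan -6.62 rad 0.9 gap 0.0263
t 19.03 tcp [ 0.5189 -0.0166  0.0566] tooly yaw 1.729 th 0.291 r 0.1691 F [-0.89  6.83  2.69] tan -6.89 rad 0.15 gap 0.0259
t 19.08 tcp [ 0.5189 -0.0166  0.0566] tooly yaw 1.729 th 0.291 r 0.1691 F [-0.93  7.14  2.67] tan -7.2 rad 0.16 gap 0.0262
```

Request:
send_rows:
  increments:
    - {"travel": [0, -1, 0], "rot": [-0.006, 0, 0]}
    - {"travel": [0, -2, 0], "rot": [-0.012, 0, 0]}
    - {"travel": [0, -3, 0], "rot": [-0.018, 0, 0]}
    - {"travel": [0, -3, 0], "rot": [-0.018, 0, 0]}

```text
time_s: 19.42
ee_pos: [0.5192, -0.0187, 0.0566]
tcp_rot: [0.434, 1.558, 0.611]
ft_force: [-1.8, 6.6, 3.3]
finger_gap: 0.0262
```

```bash
python3 - <<'E'
from h import *
st();tz('z12.png');favg(4)
E
```

```text
t 19.42 tcp [ 0.5192 -0.0187  0.0566] tooly yaw 1.748 th 0.304 r 0.169 F [-1.77  6.59  3.33] tan -6.75 rad 0.97 gap 0.0262
t 19.47 tcp [ 0.5192 -0.0187  0.0566] tooly yaw 1.748 th 0.304 r 0.169 F [-1.49  7.52  3.43] tan -7.65 rad 0.58 gap 0.0257
t 19.52 tcp [ 0.5192 -0.0187  0.0566] tooly yaw 1.748 th 0.304 r 0.169 F [-2.09  6.39  2.93] tan -6.59 rad 1.31 gap 0.0263
t 19.57 tcp [ 0.5192 -0.0187  0.0566] tooly yaw 1.748 th 0.304 r 0.169 F [-1.69  6.81  3.17] tan -6.96 rad 0.86 gap 0.0257
t 19.62 tcp [ 0.5192 -0.0187  0.0566] tooly yaw 1.748 th 0.304 r 0.169 F [-1.51  6.16  3.01] tan -6.29 rad 0.76 gap 0.026
```

View pics/z12.png

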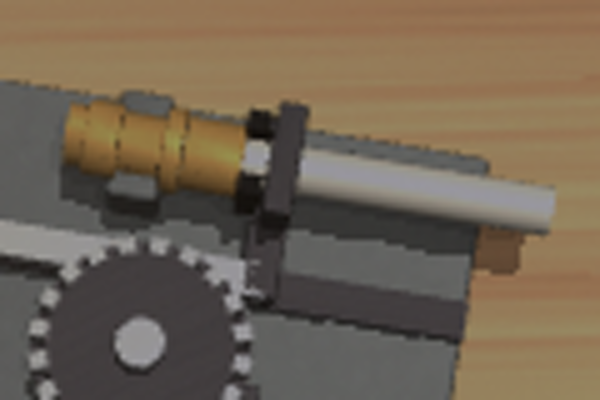

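Request:
send_rows:
  increments:
    - {"travel": [0, -1, 0], "rot": [-0.006, 0, 0]}
    - {"travel": [0, -2, 0], "rot": [-0.012, 0, 0]}
    - {"travel": [0, -3, 0], "rot": [-0.018, 0, 0]}
    - {"travel": [0, -3.5, 0], "rot": [-0.02, 0, 0]}

```text
time_s: 19.95
ee_pos: [0.5196, -0.0212, 0.0566]
tcp_rot: [0.477, 1.557, 0.675]
ft_force: [-1.9, 7.5, 3.0]
finger_gap: 0.0264
```

```bash
python3 - <<'E'
from h import *
favg(5)
E
```

```text
t 19.95 tcp [ 0.5196 -0.0212  0.0566] tooly yaw 1.769 th 0.318 r 0.1689 F [-1.88  7.49  2.98] tan -7.67 rad 0.85 gap 0.0264
t 20.0 tcp [ 0.5196 -0.0213  0.0566] tooly yaw 1.769 th 0.319 r 0.1689 F [-2.39  6.96  3.4 ] tan -7.22 rad 1.43 gap 0.0265
t 20.05 tcp [ 0.5196 -0.0213  0.0566] tooly yaw 1.769 th 0.319 r 0.1689 F [-2.43  7.63  2.93] tan -7.89 rad 1.38 gap 0.0257
t 20.1 tcp [ 0.5196 -0.0213  0.0566] tooly yaw 1.769 th 0.319 r 0.1689 F [-1.49  6.77  3.4 ] tan -6.91 rad 0.56 gap 0.0261
t 20.15 tcp [ 0.5196 -0.0213  0.0566] tooly yaw 1.769 th 0.319 r 0.1689 F [-1.86  7.43  3.58] tan -7.61 rad 0.85 gap 0.0258
```

Request:
send_rows:
  increments:
    - {"travel": [0, -1, 0], "rot": [-0.006, 0, 0]}
    - {"travel": [0, -2, 0], "rot": [-0.012, 0, 0]}
    - {"travel": [0, -3, 0], "rot": [-0.018, 0, 0]}
    - {"travel": [0, -3.5, 0], "rot": [-0.02, 0, 0]}

```text
time_s: 20.48
ee_pos: [0.5201, -0.0237, 0.0565]
tcp_rot: [0.515, 1.557, 0.734]
ft_force: [-1.9, 7.7, 3.4]
finger_gap: 0.0261
```

```bash
python3 - <<'E'
from h import *
favg(5)
E
```

```text
t 20.48 tcp [ 0.5201 -0.0237  0.0565] tooly yaw 1.79 th 0.334 r 0.1688 F [-1.87  7.75  3.35] tan -7.94 rad 0.69 gap 0.0261
t 20.53 tcp [ 0.5201 -0.0238  0.0566] tooly yaw 1.79 th 0.334 r 0.1688 F [-2.02  8.18  3.09] tan -8.39 rad 0.77 gap 0.0257
t 20.58 tcp [ 0.52   -0.0238  0.0566] tooly yaw 1.79 th 0.334 r 0.1689 F [-2.38  6.9   3.2 ] tan -7.18 rad 1.32 gap 0.026
t 20.63 tcp [ 0.5201 -0.0238  0.0565] tooly yaw 1.79 th 0.334 r 0.1689 F [-2.08  7.17  3.67] tan -7.4 rad 0.98 gap 0.0257
t 20.68 tcp [ 0.5201 -0.0238  0.0566] tooly yaw 1.79 th 0.334 r 0.1688 F [-3.04  7.17  3.5 ] tan -7.55 rad 1.93 gap 0.0259
```

Request:
send_rows:
  increments:
    - {"travel": [0, -1, 0], "rot": [-0.006, 0, 0]}
    - {"travel": [0, -2, 0], "rot": [-0.012, 0, 0]}
    - {"travel": [0, -3, 0], "rot": [-0.018, 0, 0]}
    - {"travel": [0, -3.5, -0.2], "rot": [-0.02, 0, 0]}

```text
time_s: 21.02
ee_pos: [0.5206, -0.0261, 0.0566]
tcp_rot: [0.542, 1.556, 0.783]
ft_force: [-2.4, 8.9, 2.2]
finger_gap: 0.0262
```

```bash
python3 - <<'E'
from h import *
favg(5)
E
```

```text
t 21.02 tcp [ 0.5206 -0.0261  0.0566] tooly yaw 1.812 th 0.348 r 0.1687 F [-2.39  8.89  2.2 ] tan -9.17 rad 0.9 gap 0.0262
t 21.07 tcp [ 0.5206 -0.0262  0.0565] tooly yaw 1.811 th 0.349 r 0.1687 F [-2.23  8.47  2.76] tan -8.72 rad 0.8 gap 0.0262
t 21.12 tcp [ 0.5205 -0.0262  0.0566] tooly yaw 1.811 th 0.349 r 0.1688 F [-2.35  6.99  2.82] tan -7.28 rad 1.17 gap 0.0263
t 21.17 tcp [ 0.5205 -0.0263  0.0565] tooly yaw 1.811 th 0.349 r 0.1688 F [-1.46  7.45  3.26] tan -7.58 rad 0.21 gap 0.0257
t 21.22 tcp [ 0.5206 -0.0262  0.0565] tooly yaw 1.811 th 0.349 r 0.1687 F [-1.99  7.89  3.96] tan -8.11 rad 0.67 gap 0.0259
```

Request:
send_rows:
  increments:
    - {"travel": [0, -1, 0], "rot": [-0.006, 0, 0]}
    - {"travel": [0, -2, 0], "rot": [-0.012, 0, 0]}
    - {"travel": [0, -3, 0], "rot": [-0.018, 0, 0]}
    - {"travel": [0, -3.5, -0.2], "rot": [-0.02, 0, 0]}

```text
time_s: 21.55
ee_pos: [0.5211, -0.0284, 0.0565]
tcp_rot: [0.574, 1.555, 0.836]
ft_force: [-2.7, 9.2, 3.0]
finger_gap: 0.0262
```

```bash
python3 - <<'E'
from h import *
st();tz('z13.png');favg(5)
E
```

```text
t 21.55 tcp [ 0.5211 -0.0284  0.0565] tooly yaw 1.833 th 0.362 r 0.1686 F [-2.69  9.21  2.98] tan -9.54 rad 1.01 gap 0.0262
t 21.6 tcp [ 0.5211 -0.0285  0.0565] tooly yaw 1.833 th 0.362 r 0.1686 F [-2.1   7.54  3.11] tan -7.8 rad 0.73 gap 0.0261
t 21.65 tcp [ 0.5211 -0.0285  0.0565] tooly yaw 1.833 th 0.363 r 0.1686 F [-1.23  8.03  2.94] tan -8.12 rad -0.22 gap 0.026
t 21.7 tcp [ 0.521  -0.0285  0.0565] tooly yaw 1.832 th 0.363 r 0.1687 F [-2.18  8.16  3.91] tan -8.41 rad 0.7 gap 0.0259
t 21.75 tcp [ 0.5211 -0.0285  0.0565] tooly yaw 1.833 th 0.363 r 0.1686 F [-2.7   8.32  2.67] tan -8.66 rad 1.18 gap 0.0263
t 21.8 tcp [ 0.5211 -0.0285  0.0565] tooly yaw 1.833 th 0.362 r 0.1686 F [-1.65  8.23  3.79] tan -8.39 rad 0.16 gap 0.0256
```

View pics/z13.png

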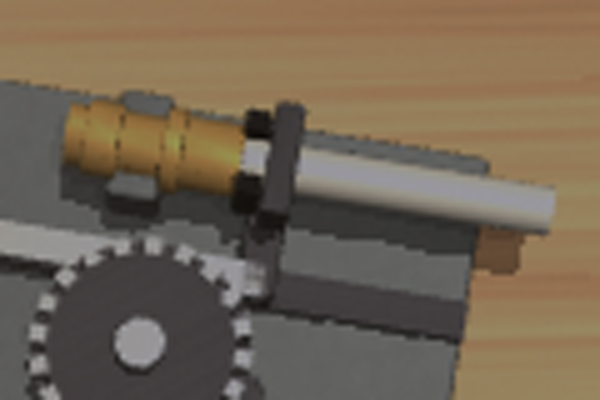

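Request:
send_rows:
  increments:
    - {"travel": [0, 0, 0], "rot": [0, 0, 0]}
    - {"travel": [0, 0, 0], "rot": [0, 0, 0]}
    - {"travel": [0, 0, 0], "rot": [0, 0, 0]}
    - {"travel": [0, 0, 0], "rot": [0, 0, 0]}
    - {"travel": [0, 0, 0], "rot": [0, 0, 0]}
    - {"travel": [0, 0, 0], "rot": [0, 0, 0]}
    - {"travel": [0, 0, 0], "rot": [0, 0, 0]}
    - {"travel": [0, 0, 0], "rot": [0, 0, 0]}
    - {"travel": [0, 0, 0], "rot": [0, 0, 0]}
    - {"travel": [0, 0, 0], "rot": [0, 0, 0]}

```text
time_s: 22.63
ee_pos: [0.5211, -0.0285, 0.0565]
tcp_rot: [0.57, 1.555, 0.831]
ft_force: [-0.7, 4.5, 1.7]
finger_gap: 0.0263
```

```bash
python3 - <<'E'
from h import *
favg(8)
E
```

```text
t 22.63 tcp [ 0.5211 -0.0285  0.0565] tooly yaw 1.833 th 0.362 r 0.1686 F [-0.73  4.51  1.7 ] tan -4.56 rad -0.08 gap 0.0263
t 22.68 tcp [ 0.521  -0.0284  0.0565] tooly yaw 1.833 th 0.362 r 0.1686 F [-1.25  5.2   1.2 ] tan -5.34 rad 0.3 gap 0.0264
t 22.73 tcp [ 0.5211 -0.0285  0.0565] tooly yaw 1.833 th 0.362 r 0.1686 F [-1.24  4.13  1.48] tan -4.28 rad 0.49 gap 0.0262
t 22.78 tcp [ 0.5211 -0.0285  0.0565] tooly yaw 1.833 th 0.362 r 0.1686 F [-2.18  4.5   1.79] tan -4.82 rad 1.34 gap 0.0261
t 22.83 tcp [ 0.5211 -0.0284  0.0565] tooly yaw 1.833 th 0.362 r 0.1686 F [-1.1   6.01  0.89] tan -6.1 rad 0.01 gap 0.0259
t 22.88 tcp [ 0.5211 -0.0284  0.0565] tooly yaw 1.833 th 0.362 r 0.1686 F [-0.    5.85  0.9 ] tan -5.75 rad -1.03 gap 0.0261
t 22.93 tcp [ 0.5211 -0.0284  0.0565] tooly yaw 1.833 th 0.362 r 0.1686 F [-1.28  4.75  1.39] tan -4.9 rad 0.42 gap 0.0258
t 22.98 tcp [ 0.5211 -0.0284  0.0565] tooly yaw 1.833 th 0.362 r 0.1686 F [-0.75  5.23  1.92] tan -5.28 rad -0.19 gap 0.0261
```

Held reading is about 5.1 N, so the sleeve is on the collar and the friction has faded. I'll creep on very slowly.

Request:
send_rows:
  increments:
    - {"travel": [0, -0.4, 0], "rot": [-0.002, 0, 0]}
    - {"travel": [0, -0.7, 0], "rot": [-0.004, 0, 0]}
    - {"travel": [0, -1.0, 0], "rot": [-0.006, 0, 0]}
    - {"travel": [0, -1.3, 0], "rot": [-0.008, 0, 0]}
    - {"travel": [0, -1.6, 0], "rot": [-0.009, 0, 0]}
    - {"travel": [0, -1.9, 0], "rot": [-0.011, 0, 0]}
    - {"travel": [0, -2.2, 0], "rot": [-0.013, 0, 0]}
    - {"travel": [0, -2.5, 0], "rot": [-0.015, 0, 0]}
    - {"travel": [0, -2.8, 0], "rot": [-0.016, 0, 0]}
    - {"travel": [0, -3, 0], "rot": [-0.018, 0, 0]}

```text
time_s: 23.82
ee_pos: [0.5215, -0.0302, 0.0565]
tcp_rot: [0.615, 1.555, 0.896]
ft_force: [-2.7, 8.8, 2.6]
finger_gap: 0.0257
```

```bash
python3 - <<'E'
from h import *
favg(5)
E
```

```text
t 23.82 tcp [ 0.5215 -0.0302  0.0565] tooly yaw 1.852 th 0.373 r 0.1685 F [-2.69  8.8   2.61] tan -9.15 rad 0.99 gap 0.0257
t 23.87 tcp [ 0.5215 -0.0302  0.0565] tooly yaw 1.852 th 0.373 r 0.1685 F [-2.31  8.8   3.19] tan -9.08 rad 0.62 gap 0.0255
t 23.92 tcp [ 0.5215 -0.0302  0.0565] tooly yaw 1.852 th 0.373 r 0.1685 F [-2.37  8.43  2.56] tan -8.73 rad 0.75 gap 0.0262
t 23.97 tcp [ 0.5215 -0.0302  0.0565] tooly yaw 1.852 th 0.373 r 0.1685 F [-2.73  8.85  2.32] tan -9.21 rad 1.02 gap 0.026
t 24.02 tcp [ 0.5215 -0.0302  0.0565] tooly yaw 1.852 th 0.373 r 0.1685 F [-1.92  8.5   2.12] tan -8.71 rad 0.29 gap 0.026
```

Request:
send_rows:
  increments:
    - {"travel": [0, -0.4, 0], "rot": [-0.002, 0, 0]}
    - {"travel": [0, -0.7, 0], "rot": [-0.004, 0, 0]}
    - {"travel": [0, -1.0, 0], "rot": [-0.006, 0, 0]}
    - {"travel": [0, -1.3, 0], "rot": [-0.008, 0, 0]}
    - {"travel": [0, -1.6, 0], "rot": [-0.009, 0, 0]}
    - {"travel": [0, -1.9, 0], "rot": [-0.011, 0, 0]}
    - {"travel": [0, -2.2, 0], "rot": [-0.013, 0, 0]}
    - {"travel": [0, -2.5, 0], "rot": [-0.015, 0, 0]}
    - {"travel": [0, -2.8, 0], "rot": [-0.016, 0, 0]}
    - {"travel": [0, -3, 0], "rot": [-0.018, 0, 0]}

```text
time_s: 24.85
ee_pos: [0.522, -0.0318, 0.0565]
tcp_rot: [0.66, 1.554, 0.961]
ft_force: [-3.6, 10.4, 3.5]
finger_gap: 0.026
```

```bash
python3 - <<'E'
from h import *
favg(5)
E
```

```text
t 24.85 tcp [ 0.522  -0.0318  0.0565] tooly yaw 1.871 th 0.383 r 0.1684 F [-3.59 10.44  3.53] tan -10.94 rad 1.45 gap 0.026
t 24.9 tcp [ 0.522  -0.0319  0.0565] tooly yaw 1.871 th 0.383 r 0.1684 F [-2.85  9.14  2.75] tan -9.52 rad 0.98 gap 0.0263
t 24.95 tcp [ 0.522  -0.0319  0.0565] tooly yaw 1.871 th 0.383 r 0.1684 F [-2.61  9.2   2.81] tan -9.53 rad 0.73 gap 0.026
t 25.0 tcp [ 0.522  -0.0319  0.0565] tooly yaw 1.871 th 0.383 r 0.1684 F [-2.75  9.55  3.25] tan -9.9 rad 0.81 gap 0.0264
t 25.05 tcp [ 0.522  -0.0319  0.0565] tooly yaw 1.871 th 0.383 r 0.1684 F [-2.41  9.46  3.58] tan -9.75 rad 0.48 gap 0.0262
```

Request:
send_rows:
  increments:
    - {"travel": [0, 0, 0], "rot": [0, 0, 0]}
    - {"travel": [0, 0, 0], "rot": [0, 0, 0]}
    - {"travel": [0, 0, 0], "rot": [0, 0, 0]}
    - {"travel": [0, 0, 0], "rot": [0, 0, 0]}
    - {"travel": [0, 0, 0], "rot": [0, 0, 0]}
    - {"travel": [0, 0, 0], "rot": [0, 0, 0]}
    - {"travel": [0, 0, 0], "rot": [0, 0, 0]}
    - {"travel": [0, 0, 0], "rot": [0, 0, 0]}
    - {"travel": [0, 0, 0], "rot": [0, 0, 0]}
    - {"travel": [0, 0, 0], "rot": [0, 0, 0]}

```text
time_s: 25.88
ee_pos: [0.522, -0.0318, 0.0565]
tcp_rot: [0.66, 1.554, 0.96]
ft_force: [-1.9, 5.7, 1.5]
finger_gap: 0.0259
```

```bash
python3 - <<'E'
from h import *
favg(8)
E
```

```text
t 25.88 tcp [ 0.522  -0.0318  0.0565] tooly yaw 1.871 th 0.382 r 0.1683 F [-1.86  5.72  1.48] tan -5.97 rad 0.69 gap 0.0259
t 25.93 tcp [ 0.522  -0.0318  0.0565] tooly yaw 1.871 th 0.383 r 0.1683 F [-1.6   5.99  1.52] tan -6.19 rad 0.39 gap 0.026
t 25.98 tcp [ 0.522  -0.0318  0.0565] tooly yaw 1.871 th 0.383 r 0.1684 F [-1.65  5.62  2.04] tan -5.84 rad 0.51 gap 0.0261
t 26.03 tcp [ 0.5219 -0.0318  0.0565] tooly yaw 1.871 th 0.383 r 0.1684 F [-1.7   5.27  1.7 ] tan -5.51 rad 0.62 gap 0.0265
t 26.08 tcp [ 0.522  -0.0318  0.0565] tooly yaw 1.871 th 0.383 r 0.1684 F [-0.9   5.06  1.9 ] tan -5.14 rad -0.11 gap 0.0258
t 26.13 tcp [ 0.5219 -0.0318  0.0565] tooly yaw 1.871 th 0.383 r 0.1684 F [-1.7   5.4   1.93] tan -5.63 rad 0.6 gap 0.026
t 26.18 tcp [ 0.522  -0.0318  0.0565] tooly yaw 1.871 th 0.382 r 0.1684 F [-2.12  5.02  2.66] tan -5.34 rad 1.09 gap 0.0262
t 26.23 tcp [ 0.5219 -0.0318  0.0565] tooly yaw 1.871 th 0.382 r 0.1684 F [-0.89  4.55  1.87] tan -4.64 rad -0.02 gap 0.0256
```

Request:
send_rows:
  increments:
    - {"travel": [0, -0.5, 0], "rot": [-0.003, 0, 0]}
    - {"travel": [0, -1, 0], "rot": [-0.006, 0, 0]}
    - {"travel": [0, -1.5, 0], "rot": [-0.009, 0, 0]}
    - {"travel": [0, -2, 0], "rot": [-0.012, 0, 0]}

```text
time_s: 26.57
ee_pos: [0.5222, -0.0325, 0.0565]
tcp_rot: [0.705, 1.553, 1.019]
ft_force: [-2.6, 9.4, 3.2]
finger_gap: 0.0259
```

```bash
cat >>h.py <<'E'
def watch(n,m=5):
    b=[]
    for i in range(n):
        s=readout.sense();d=s['ee_pos'][:2]-P;th=np.arctan2(d[1],d[0]);yh=np.array([-np.sin(th),np.cos(th)])
        b.append((s['time_s'],(th-Y0+np.pi)%(2*np.pi)-np.pi,s['ft_force'][:2]@yh,s['ft_force'][2]))
        if i<n-1: vision.capture('wrist')
    b=np.array(b)
    for i in range(0,n,m): print(b[i:i+m].mean(0).round(4), b[i:i+m,2].round(1))
E
python3 - <<'E'
from h import *
watch(24,4)
E
```

```text
[26.6417  0.3875 -9.1353  2.6823] [-9.7 -9.1 -9.1 -8.6]
[26.8417  0.3877 -9.4761  2.9103] [ -9.6  -9.   -9.1 -10.3]
[27.0417  0.3878 -9.0572  2.556 ] [-9.2 -9.1 -9.3 -8.7]
[27.2417  0.3877 -9.127   3.2383] [-9.3 -8.9 -8.8 -9.5]
[27.4417  0.3878 -8.71    2.7739] [-8.9 -8.5 -8.5 -8.9]
[27.6417  0.3877 -9.1719  3.2437] [-8.7 -9.3 -9.4 -9.3]
```

Request:
send_rows:
  increments:
    - {"travel": [0, 0, 0], "rot": [0, 0, 0]}

```text
time_s: 27.8
ee_pos: [0.5222, -0.0324, 0.0565]
tcp_rot: [0.706, 1.553, 1.019]
ft_force: [0.1, 0.8, 2.1]
finger_gap: 0.0262
```

```bash
python3 - <<'E'
from h import *
watch(12,4); s=readout.sense(); print(s['joint_efforts'].round(2))
E
```

```text
[27.875   0.3871 -4.894   1.7957] [-0.8 -6.7 -5.9 -6.2]
[28.075   0.3872 -5.6759  2.1522] [-5.4 -5.9 -5.5 -5.9]
[28.275   0.3872 -5.6255  2.2465] [-5.7 -5.7 -5.3 -5.9]
[  2.82 -63.91   1.75 -10.56   0.53   0.14   0.  ]
```

Request:
send_rows:
  increments:
    - {"travel": [0, 0, 0], "rot": [0, 0, 0]}

```text
time_s: 28.43
ee_pos: [0.5222, -0.0325, 0.0565]
tcp_rot: [0.707, 1.553, 1.02]
ft_force: [-1.8, 5.0, 1.9]
finger_gap: 0.0267
```

```bash
python3 - <<'E'
from h import *
watch(8,4); s=readout.sense(); print(s['joint_efforts'].round(2))
E
```

```text
[28.5083  0.3871 -5.351   2.4555] [-5.3 -5.9 -5.  -5.3]
[28.7083  0.3871 -5.5834  1.8284] [-6.5 -5.1 -5.6 -5.2]
[  2.68 -63.94   1.59 -10.51   0.5    0.14   0.  ]
```

The reset unloads the friction: held still, the handle steadily pushes back 5.6 N. I'll go on in small step-and-settle moves, which keep the peak at about E+3.5 N.

Request:
send_rows:
  increments:
    - {"travel": [0, -0.5, 0], "rot": [-0.003, 0, 0]}
    - {"travel": [0, -1, 0], "rot": [-0.006, 0, 0]}
    - {"travel": [0, -1.5, 0], "rot": [-0.009, 0, 0]}
    - {"travel": [0, -1.9, 0], "rot": [-0.011, 0, 0]}

```text
time_s: 29.12
ee_pos: [0.5224, -0.0332, 0.0564]
tcp_rot: [0.746, 1.553, 1.072]
ft_force: [-2.9, 10.0, 4.0]
finger_gap: 0.0261
```

Request:
send_rows:
  increments:
    - {"travel": [0, 0, 0], "rot": [0, 0, 0]}
    - {"travel": [0, 0, 0], "rot": [0, 0, 0]}

```text
time_s: 29.28
ee_pos: [0.5225, -0.0331, 0.0565]
tcp_rot: [0.746, 1.552, 1.072]
ft_force: [-1.7, 4.6, 2.3]
finger_gap: 0.0262
```

Request:
send_rows:
  increments:
    - {"travel": [0, -0.5, 0], "rot": [-0.003, 0, 0]}
    - {"travel": [0, -1, 0], "rot": [-0.006, 0, 0]}
    - {"travel": [0, -1.5, 0], "rot": [-0.009, 0, 0]}
    - {"travel": [0, -1.9, 0], "rot": [-0.011, 0, 0]}

```text
time_s: 29.62
ee_pos: [0.5227, -0.0338, 0.0564]
tcp_rot: [0.783, 1.552, 1.121]
ft_force: [-2.9, 9.6, 2.9]
finger_gap: 0.0261
```

```bash
python3 - <<'E'
from h import *
watch(4,4)
E
```

```text
[29.6917  0.3953 -9.8878  3.0157] [-10.   -9.8 -10.   -9.7]
```

Request:
send_rows:
  increments:
    - {"travel": [0, 0, 0], "rot": [0, 0, 0]}
    - {"travel": [0, 0, 0], "rot": [0, 0, 0]}

```text
time_s: 29.93
ee_pos: [0.5227, -0.0337, 0.0564]
tcp_rot: [0.786, 1.552, 1.124]
ft_force: [-1.0, 6.2, 2.4]
finger_gap: 0.026
```

```bash
python3 - <<'E'
from h import *
watch(4,4)
E
```

```text
[30.0083  0.3949 -6.3259  2.3025] [-6.2 -6.6 -6.2 -6.3]
```

Request:
send_rows:
  increments:
    - {"travel": [0, -0.5, 0], "rot": [0, 0, 0]}
    - {"travel": [0, -1, 0], "rot": [0, 0, 0]}
    - {"travel": [0, -1.5, 0], "rot": [0, 0, 0]}
    - {"travel": [0, -2, 0], "rot": [0, 0, 0]}

```text
time_s: 30.42
ee_pos: [0.5228, -0.0345, 0.0564]
tcp_rot: [0.842, 1.551, 1.181]
ft_force: [-3.5, 9.5, 3.9]
finger_gap: 0.0264
```

Request:
send_rows:
  increments:
    - {"travel": [0, 0, 0], "rot": [0, 0, 0]}
    - {"travel": [0, 0, 0], "rot": [0, 0, 0]}

```text
time_s: 30.58
ee_pos: [0.5227, -0.0345, 0.0564]
tcp_rot: [0.846, 1.551, 1.184]
ft_force: [-1.6, 6.8, 2.3]
finger_gap: 0.0261
```

Request:
send_rows:
  increments:
    - {"travel": [0, -0.5, 0], "rot": [0, 0, 0]}
    - {"travel": [0, -1, 0], "rot": [0, 0, 0]}
    - {"travel": [0, -1.5, 0], "rot": [0, 0, 0]}
    - {"travel": [0, -2, 0], "rot": [0, 0, 0]}

```text
time_s: 30.92
ee_pos: [0.523, -0.0361, 0.0564]
tcp_rot: [0.879, 1.551, 1.218]
ft_force: [-1.8, 3.8, 3.0]
finger_gap: 0.026
```

```bash
python3 - <<'E'
from h import *
watch(4,4)
E
```

```text
[30.9917  0.4119 -3.6874  3.2332] [-4.1 -4.6 -3.1 -2.9]
```

Request:
send_rows:
  increments:
    - {"travel": [0, 0, 0], "rot": [0, 0, 0]}
    - {"travel": [0, 0, 0], "rot": [0, 0, 0]}

```text
time_s: 31.23
ee_pos: [0.5232, -0.0372, 0.0564]
tcp_rot: [0.853, 1.552, 1.19]
ft_force: [-1.3, 2.7, 2.2]
finger_gap: 0.026
```

```bash
python3 - <<'E'
from h import *
st();watch(4,4)
E
```

```text
t 31.23 tcp [ 0.5232 -0.0372  0.0564] tooly yaw 1.909 th 0.415 r 0.1683 F [-1.3   2.74  2.18] tan -2.97 rad 0.64 gap 0.026
[31.3083  0.4153 -3.3572  2.2702] [-3.  -3.8 -3.4 -3.3]
```

The force suddenly dropped to 3.4 N, so I need to look.

```bash
python3 - <<'E'
from h import *
tz('z14.png');cap('wrist','w7.png')
E
```

```text
(no output)
```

View pics/z14.png

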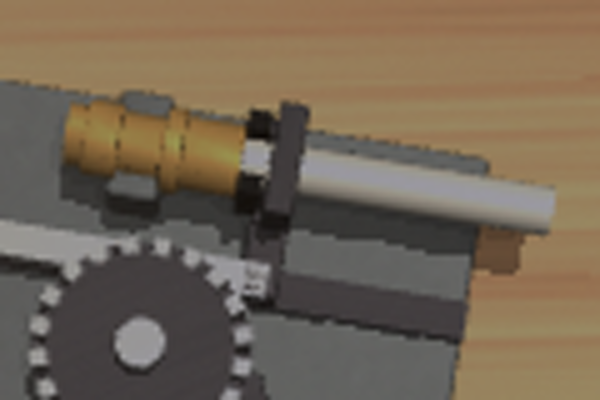

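View pics/w7.png

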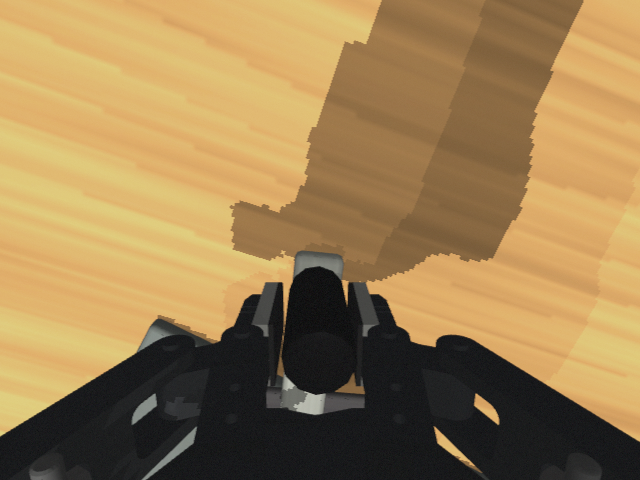

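```bash
python3 - <<'E'
from h import *
d=cap('scene','s2.png');a=d['pixels'][200:360,200:420];cv2.imwrite('pics/s2z.png',cv2.resize(a,None,fx=3.6,fy=3.6,interpolation=cv2.INTER_CUBIC));st()
E
```

```text
t 31.53 tcp [ 0.5232 -0.0371  0.0563] tooly yaw 1.909 th 0.415 r 0.1683 F [-0.38  1.32  1.58] tan -1.37 rad 0.07 gap 0.0264
```

View pics/s2z.png

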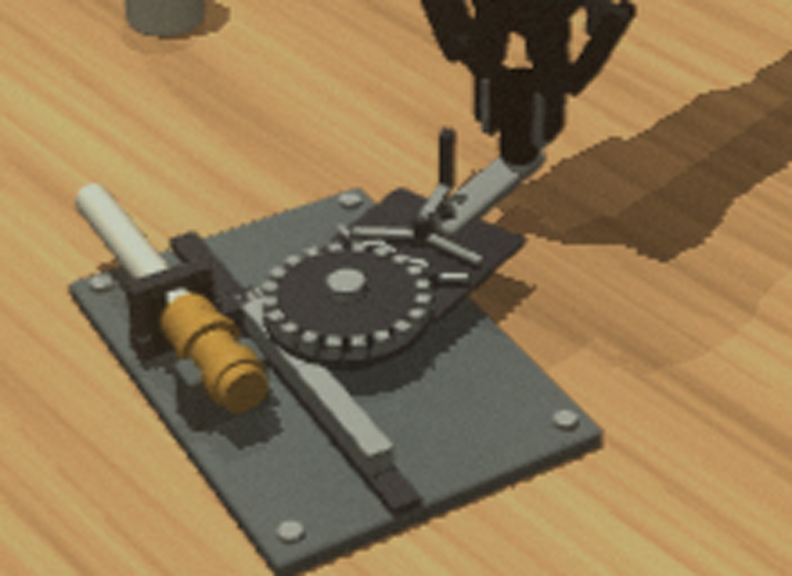

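The tab is still over on the +y side and the sleeve is at the collar. The pawl clicked back a tooth when I unloaded. I'll swing back and bite again, then load in one continuous creep without any resets.

```bash
cat >>h.py <<'E'
def arc(ths,z=.055,r=.17):
    rows([(*(P+r*np.array([np.cos(Y0+t),np.sin(Y0+t)])),z,Y0+t-np.pi/2) for t in ths])
E
python3 - <<'E'
from h import *
arc([.40,.36,.31,.25,.19,.13,.07,.01,-.05,-.09,-.1])
E
```

```text
[1.3, 2.7, -1.4] [0.121, 0.012, -0.015]
[1.5, 9.4, -0.5] [0.161, 0.011, -0.015]
[1.6, 17.8, 1.1] [0.211, 0.011, -0.016]
[1.8, 27.7, 3.5] [0.271, 0.01, -0.016]
[1.9, 37.4, 6.6] [0.331, 0.01, -0.016]
[2.1, 47.0, 10.2] [0.391, 0.009, -0.017]
[2.3, 56.3, 14.3] [0.451, 0.009, -0.017]
[2.5, 65.3, 19.1] [0.511, 0.009, -0.017]
[2.7, 74.0, 24.3] [0.571, 0.008, -0.018]
[2.8, 79.7, 28.1] [0.611, 0.008, -0.018]
[2.9, 81.1, 29.1] [0.621, 0.008, -0.018]
```

Request:
send_rows:
  increments:
    - {"travel": [0.5, 2.7, -0.5], "rot": [0.05, 0.004, -0.005]}
    - {"travel": [1, 9.4, -0.5], "rot": [0.13, 0.01, -0.015]}
    - {"travel": [1.5, 17.8, 1.1], "rot": [0.21, 0.011, -0.016]}
    - {"travel": [1.8, 27.7, 3.5], "rot": [0.271, 0.01, -0.016]}
    - {"travel": [1.9, 37.4, 6.6], "rot": [0.331, 0.01, -0.016]}
    - {"travel": [2.1, 47, 10.2], "rot": [0.391, 0.009, -0.017]}
    - {"travel": [2.3, 56.3, 14.3], "rot": [0.451, 0.009, -0.017]}
    - {"travel": [2.5, 65.3, 19.1], "rot": [0.511, 0.009, -0.017]}
    - {"travel": [2.7, 74, 24.3], "rot": [0.571, 0.008, -0.018]}
    - {"travel": [2.8, 79.7, 28.1], "rot": [0.611, 0.008, -0.018]}
    - {"travel": [2.9, 81.1, 29.1], "rot": [0.621, 0.008, -0.018]}

```text
time_s: 32.45
ee_pos: [0.5241, 0.049, 0.0549]
tcp_rot: [-1.494, 1.57, -1.779]
ft_force: [-0.3, -3.9, 3.7]
finger_gap: 0.0259
```

```bash
python3 - <<'E'
from h import *
st();tz('z15.png');st();arc([-.07,-.03,.01,.05,.09,.13])
E
```

```text
t 32.45 tcp [0.5241 0.049  0.0549] tooly yaw 1.286 th -0.1 r 0.1697 F [-0.32 -3.95  3.73] tan 3.88 rad -0.8 gap 0.0259
t 32.5 tcp [0.5241 0.0489 0.0549] tooly yaw 1.287 th -0.1 r 0.1697 F [-0.52 -0.41  0.28] tan 0.54 rad 0.38 gap 0.0256
[-0.1, -5.1, -0.3] [-0.03, 0.0, 0.001]
[-0.1, -11.9, 0.1] [-0.07, 0.0, 0.001]
[-0.1, -18.6, 0.7] [-0.11, 0.0, 0.001]
[-0.1, -25.4, 1.6] [-0.15, 0.0, 0.001]
[-0.0, -32.1, 2.7] [-0.19, 0.0, 0.001]
[-0.0, -38.7, 4.1] [-0.23, 0.0, 0.001]
```

View pics/z15.png

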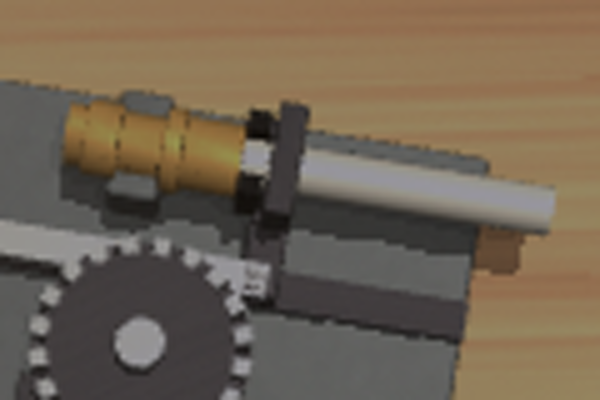

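Request:
send_rows:
  increments:
    - {"travel": [0, -3, 0], "rot": [-0.018, 0, 0]}
    - {"travel": [0, -6, 0.1], "rot": [-0.035, 0, 0]}
    - {"travel": [0, -9, 0.2], "rot": [-0.053, 0, 0]}

```text
time_s: 32.75
ee_pos: [0.5224, 0.0408, 0.0549]
tcp_rot: [0.476, 1.57, 0.249]
ft_force: [2.5, 6.5, -2.8]
finger_gap: 0.0258
```

Request:
send_rows:
  increments:
    - {"travel": [0, -3, 0], "rot": [-0.018, 0, 0]}
    - {"travel": [0, -6, 0.1], "rot": [-0.035, 0, 0]}
    - {"travel": [0, -9, 0.2], "rot": [-0.053, 0, 0]}

```text
time_s: 33.0
ee_pos: [0.5209, 0.0329, 0.0549]
tcp_rot: [0.918, 1.568, 0.747]
ft_force: [0.2, 7.9, -2.4]
finger_gap: 0.0263
```

```bash
python3 - <<'E'
from h import *
watch(2,2);st()
E
```

```text
[ 3.3025e+01 -9.0000e-04 -6.8415e+00 -2.2078e+00] [-7.8 -5.9]
t 33.05 tcp [0.5207 0.0321 0.0549] tooly yaw 1.401 th 0.002 r 0.1691 F [ 1.12  5.74 -2.06] tan -5.85 rad -0.06 gap 0.0262
```

Request:
send_rows:
  increments:
    - {"travel": [0, -1.2, 0], "rot": [-0.005, 0, 0]}
    - {"travel": [0, -2, 0], "rot": [-0.01, 0, 0]}
    - {"travel": [0, -2.7, 0], "rot": [-0.014, 0, 0]}
    - {"travel": [0, -3.4, 0], "rot": [-0.018, 0, 0]}
    - {"travel": [0, -4.1, 0], "rot": [-0.022, 0, 0]}
    - {"travel": [0, -4.8, 0], "rot": [-0.026, 0, 0]}
    - {"travel": [0, -5.5, 0], "rot": [-0.03, 0, 0]}
    - {"travel": [0, -6.2, 0], "rot": [-0.034, 0, 0]}
    - {"travel": [0, -6.9, 0.1], "rot": [-0.038, 0, 0]}
    - {"travel": [0, -7.5, 0.1], "rot": [-0.041, 0, 0]}

```text
time_s: 33.88
ee_pos: [0.5199, 0.026, 0.0549]
tcp_rot: [1.01, 1.566, 0.885]
ft_force: [0.6, 9.0, -2.0]
finger_gap: 0.0262
```

```bash
python3 - <<'E'
from h import *
watch(5,5);st()
E
```

```text
[33.9833  0.0384 -8.3157 -1.3139] [-9.  -8.1 -8.2 -8.4 -7.9]
t 34.08 tcp [0.5199 0.0259 0.0549] tooly yaw 1.445 th 0.039 r 0.1689 F [ 0.27  7.98 -0.89] tan -7.94 rad 0.88 gap 0.0261
```

Request:
send_rows:
  increments:
    - {"travel": [0, -1.3, 0], "rot": [-0.003, 0, 0]}
    - {"travel": [0, -1.7, 0], "rot": [-0.005, 0, 0]}
    - {"travel": [0, -2.1, 0], "rot": [-0.007, 0, 0]}
    - {"travel": [0, -2.5, 0], "rot": [-0.009, 0, 0]}
    - {"travel": [0, -2.9, 0], "rot": [-0.011, 0, 0]}
    - {"travel": [0, -3.3, 0], "rot": [-0.013, 0, 0]}
    - {"travel": [0, -3.7, 0], "rot": [-0.015, 0, 0]}
    - {"travel": [0, -4.1, 0], "rot": [-0.017, 0, 0]}
    - {"travel": [0, -4.5, 0], "rot": [-0.019, 0, 0]}
    - {"travel": [0, -4.9, 0], "rot": [-0.021, 0, 0]}
    - {"travel": [0, -5.2, 0], "rot": [-0.022, 0, 0]}
    - {"travel": [0, -5.5, 0], "rot": [-0.024, 0, 0]}

```text
time_s: 35.08
ee_pos: [0.5195, 0.0221, 0.0548]
tcp_rot: [1.082, 1.564, 0.984]
ft_force: [0.1, 10.3, -2.0]
finger_gap: 0.0263
```

```bash
python3 - <<'E'
from h import *
watch(5,5);st()
E
```

```text
[35.1833  0.0615 -9.7068 -1.5704] [-10.2  -9.9  -9.2 -10.2  -9. ]
t 35.28 tcp [0.5194 0.022  0.0548] tooly yaw 1.473 th 0.062 r 0.1688 F [-0.01  9.1  -0.88] tan -9.04 rad 1.12 gap 0.0261
```

Request:
send_rows:
  increments:
    - {"travel": [0, -1.6, 0], "rot": [-0.002, 0, 0]}
    - {"travel": [0, -1.9, 0], "rot": [-0.003, 0, 0]}
    - {"travel": [0, -2.2, 0], "rot": [-0.004, 0, 0]}
    - {"travel": [0, -2.5, 0], "rot": [-0.006, 0, 0]}
    - {"travel": [0, -2.8, 0], "rot": [-0.008, 0, 0]}
    - {"travel": [0, -3.1, 0], "rot": [-0.01, 0, 0]}
    - {"travel": [0, -3.4, 0], "rot": [-0.011, 0, 0]}
    - {"travel": [0, -3.7, 0], "rot": [-0.012, 0, 0]}
    - {"travel": [0, -4, 0], "rot": [-0.014, 0, 0]}
    - {"travel": [0, -4.2, 0], "rot": [-0.015, 0, 0]}
    - {"travel": [0, -4.4, 0], "rot": [-0.016, 0, 0]}
    - {"travel": [0, -4.6, 0], "rot": [-0.017, 0, 0]}

```text
time_s: 36.28
ee_pos: [0.5192, 0.0193, 0.0548]
tcp_rot: [1.124, 1.561, 1.047]
ft_force: [0.4, 11.5, -0.7]
finger_gap: 0.0258
```

```bash
python3 - <<'E'
from h import *
watch(10,5);st()
E
```

```text
[ 36.3833   0.0782 -10.5852  -0.6331] [-11.5 -10.3 -10.4 -10.4 -10.4]
[ 36.6333   0.0783 -10.3368  -1.2845] [-10.8  -9.4 -10.3 -11.1 -10.1]
t 36.73 tcp [0.5192 0.0192 0.0548] tooly yaw 1.494 th 0.078 r 0.1687 F [ 0.53 10.1  -2.01] tan -10.1 rad 0.53 gap 0.0261
```

Request:
send_rows:
  increments:
    - {"travel": [0, -1.8, 0], "rot": [0, 0, 0]}
    - {"travel": [0, -1.9, 0], "rot": [0, 0, 0]}
    - {"travel": [0, -2, 0], "rot": [0, 0, 0]}
    - {"travel": [0, -2.1, 0], "rot": [0, 0, 0]}
    - {"travel": [0, -2.2, 0], "rot": [0, 0, 0]}
    - {"travel": [0, -2.3, 0], "rot": [0, 0, 0]}
    - {"travel": [0, -2.4, 0], "rot": [0, 0, 0]}
    - {"travel": [0, -2.5, 0], "rot": [0, 0, 0]}
    - {"travel": [0, -2.6, 0], "rot": [0, 0, 0]}
    - {"travel": [0, -2.7, 0], "rot": [0, 0, 0]}
    - {"travel": [0, -2.8, 0], "rot": [0, 0, 0]}
    - {"travel": [0, -2.9, 0], "rot": [0, 0, 0]}

```text
time_s: 37.73
ee_pos: [0.5192, 0.0183, 0.0548]
tcp_rot: [1.17, 1.558, 1.097]
ft_force: [-1.8, 11.4, -1.2]
finger_gap: 0.0258
```

```bash
python3 - <<'E'
from h import *
watch(4,4);st()
E
```

```text
[ 37.8083   0.0842 -10.8227  -0.7894] [-11.2 -11.1 -11.1  -9.9]
t 37.88 tcp [0.5191 0.0182 0.0548] tooly yaw 1.498 th 0.084 r 0.1687 F [-0.18 10.   -1.12] tan -9.94 rad 1.18 gap 0.026
```

Request:
send_rows:
  increments:
    - {"travel": [0, -1.9, 0], "rot": [0, 0, 0]}
    - {"travel": [0, -2, 0], "rot": [0, 0, 0]}
    - {"travel": [0, -2.1, 0], "rot": [0, 0, 0]}
    - {"travel": [0, -2.2, 0], "rot": [0, 0, 0]}
    - {"travel": [0, -2.3, 0], "rot": [0, 0, 0]}
    - {"travel": [0, -2.4, 0], "rot": [0, 0, 0]}
    - {"travel": [0, -2.5, 0], "rot": [0, 0, 0]}
    - {"travel": [0, -2.6, 0], "rot": [0, 0, 0]}
    - {"travel": [0, -2.7, 0], "rot": [0, 0, 0]}
    - {"travel": [0, -2.8, 0], "rot": [0, 0, 0]}
    - {"travel": [0, -2.9, 0], "rot": [0, 0, 0]}
    - {"travel": [0, -3, 0], "rot": [0, 0, 0]}

```text
time_s: 38.88
ee_pos: [0.519, 0.0172, 0.0547]
tcp_rot: [1.204, 1.556, 1.135]
ft_force: [-0.7, 11.0, -1.1]
finger_gap: 0.0263
```

```bash
python3 - <<'E'
from h import *
watch(4,4)
E
```

```text
[ 38.9583   0.0905 -11.1797  -0.5141] [-10.8 -11.2 -11.9 -10.8]
```

Request:
send_rows:
  increments:
    - {"travel": [0, -2, 0], "rot": [0, 0, 0]}
    - {"travel": [0, -2.1, 0], "rot": [0, 0, 0]}
    - {"travel": [0, -2.2, 0], "rot": [0, 0, 0]}
    - {"travel": [0, -2.3, 0], "rot": [0, 0, 0]}
    - {"travel": [0, -2.4, 0], "rot": [0, 0, 0]}
    - {"travel": [0, -2.5, 0], "rot": [0, 0, 0]}
    - {"travel": [0, -2.6, 0], "rot": [0, 0, 0]}
    - {"travel": [0, -2.7, 0], "rot": [0, 0, 0]}
    - {"travel": [0, -2.8, 0], "rot": [0, 0, 0]}
    - {"travel": [0, -2.9, 0], "rot": [0, 0, 0]}

```text
time_s: 39.87
ee_pos: [0.519, 0.0163, 0.0547]
tcp_rot: [1.219, 1.553, 1.154]
ft_force: [-0.1, 11.0, -1.2]
finger_gap: 0.0263
```

```bash
python3 - <<'E'
from h import *
watch(6,6);st()
E
```

```text
[ 39.9917   0.0957 -11.1746  -0.8844] [-11.  -11.2 -11.1 -11.  -12.1 -10.7]
t 40.12 tcp [0.519  0.0163 0.0547] tooly yaw 1.506 th 0.096 r 0.1687 F [-0.8  10.78 -0.89] tan -10.67 rad 1.74 gap 0.0262
```

Request:
send_rows:
  increments:
    - {"travel": [0, -2, 0], "rot": [0, 0, 0]}
    - {"travel": [0, -2.1, 0], "rot": [0, 0, 0]}
    - {"travel": [0, -2.2, 0], "rot": [0, 0, 0]}
    - {"travel": [0, -2.3, 0], "rot": [0, 0, 0]}
    - {"travel": [0, -2.4, 0], "rot": [0, 0, 0]}
    - {"travel": [0, -2.5, 0], "rot": [0, 0, 0]}
    - {"travel": [0, -2.6, 0], "rot": [0, 0, 0]}
    - {"travel": [0, -2.7, 0], "rot": [0, 0, 0]}
    - {"travel": [0, -2.8, 0], "rot": [0, 0, 0]}
    - {"travel": [0, -2.9, 0], "rot": [0, 0, 0]}

```text
time_s: 40.95
ee_pos: [0.5189, 0.0154, 0.0546]
tcp_rot: [1.238, 1.55, 1.178]
ft_force: [-0.2, 11.6, -0.5]
finger_gap: 0.0264
```

```bash
python3 - <<'E'
from h import *
watch(6,6);st()
E
```

```text
[ 41.075    0.1008 -11.6574  -0.6656] [-11.5 -11.6 -11.7 -11.6 -11.9 -11.6]
t 41.2 tcp [0.5189 0.0154 0.0546] tooly yaw 1.51 th 0.101 r 0.1687 F [-0.63 11.71 -0.62] tan -11.62 rad 1.59 gap 0.0261
```

Request:
send_rows:
  increments:
    - {"travel": [0, -1.9, 0], "rot": [0, 0, 0]}
    - {"travel": [0, -1.7, 0], "rot": [0, 0, 0]}
    - {"travel": [0, -1.5, 0], "rot": [0, 0, 0]}
    - {"travel": [0, -1.3, 0], "rot": [0, 0, 0]}
    - {"travel": [0, -1.2, 0], "rot": [0, 0, 0]}

```text
time_s: 41.62
ee_pos: [0.5189, 0.0155, 0.0546]
tcp_rot: [1.24, 1.548, 1.183]
ft_force: [0.4, 7.5, -1.3]
finger_gap: 0.0258
```

```bash
python3 - <<'E'
from h import *
watch(20,5);st()
E
```

```text
[41.7167  0.1005 -8.174  -1.1753] [-7.5 -8.9 -7.5 -8.9 -8.1]
[41.9667  0.1004 -8.346  -0.6763] [-9.2 -8.3 -7.8 -8.6 -7.8]
[42.2167  0.1004 -8.5268 -0.9913] [-8.5 -8.6 -8.3 -8.8 -8.5]
[42.4667  0.1004 -9.1967 -0.7968] [-10.   -8.8  -9.7  -9.1  -8.5]
t 42.57 tcp [0.5189 0.0155 0.0546] tooly yaw 1.514 th 0.1 r 0.1686 F [-0.02  8.49 -1.24] tan -8.46 rad 0.73 gap 0.0261
```

The held force is drifting up toward its faded value, so I'll keep holding.

```bash
python3 - <<'E'
from h import *
watch(40,10);st()
E
```

```text
[42.7917  0.1004 -8.6047 -0.8995] [-8.5 -8.2 -8.2 -8.8 -8.8 -8.1 -8.8 -8.5 -9.2 -9.1]
[43.2917  0.1004 -8.6957 -0.8496] [-9.  -8.9 -8.7 -8.  -8.8 -8.9 -8.8 -8.7 -8.5 -8.5]
[43.7917  0.1004 -8.4403 -0.6398] [-8.8 -8.6 -7.9 -8.9 -9.3 -9.  -8.1 -7.9 -7.9 -8. ]
[44.2917  0.1004 -8.666  -1.1398] [-8.7 -7.6 -8.6 -9.3 -9.2 -9.  -8.6 -8.3 -9.3 -8.1]
t 44.52 tcp [0.5189 0.0155 0.0546] tooly yaw 1.514 th 0.101 r 0.1687 F [ 0.03  8.17 -1.7 ] tan -8.15 rad 0.65 gap 0.0259
```

Request:
send_rows:
  increments:
    - {"travel": [0, -1.3, 0], "rot": [0, 0, 0]}
    - {"travel": [0, -1.6, 0], "rot": [0, 0, 0]}
    - {"travel": [0, -1.9, 0], "rot": [0, 0, 0]}
    - {"travel": [0, -2.2, 0], "rot": [0, 0, 0]}
    - {"travel": [0, -2.4, 0], "rot": [0, 0, 0]}
    - {"travel": [0, -2.55, 0], "rot": [0, 0, 0]}
    - {"travel": [0, -2.7, 0], "rot": [0, 0, 0]}
    - {"travel": [0, -2.8, 0], "rot": [0, 0, 0]}
    - {"travel": [0, -2.9, 0], "rot": [0, 0, 0]}

```text
time_s: 45.27
ee_pos: [0.5189, 0.0147, 0.0546]
tcp_rot: [1.249, 1.545, 1.197]
ft_force: [-0.2, 11.2, -1.1]
finger_gap: 0.0258
```

```bash
python3 - <<'E'
from h import *
watch(4,4);st()
E
```

```text
[ 45.3417   0.1052 -11.35    -0.9082] [-11.2 -11.4 -10.7 -12.1]
t 45.42 tcp [0.5189 0.0147 0.0546] tooly yaw 1.518 th 0.105 r 0.1686 F [-0.41 12.21 -1.84] tan -12.14 rad 1.37 gap 0.0262
```

Request:
send_rows:
  increments:
    - {"travel": [0, -1.9, 0], "rot": [0, 0, 0]}
    - {"travel": [0, -1.7, 0], "rot": [0, 0, 0]}
    - {"travel": [0, -1.5, 0], "rot": [0, 0, 0]}
    - {"travel": [0, -1.4, 0], "rot": [0, 0, 0]}
    - {"travel": [0, -1.4, 0], "rot": [0, 0, 0]}

```text
time_s: 45.83
ee_pos: [0.519, 0.0148, 0.0546]
tcp_rot: [1.248, 1.543, 1.199]
ft_force: [-0.5, 9.6, -1.1]
finger_gap: 0.0258
```

```bash
python3 - <<'E'
from h import *
watch(30,10);tz('z16.png');st()
E
```

```text
[46.0583  0.1047 -9.2391 -1.0454] [-9.6 -9.7 -9.  -9.7 -9.1 -8.9 -9.1 -8.9 -9.3 -9. ]
[46.5583  0.1047 -9.1498 -0.9469] [-9.1 -9.1 -9.1 -9.3 -9.1 -8.5 -9.3 -9.1 -8.9 -9.9]
[47.0583  0.1048 -9.4894 -1.3321] [ -9.8 -10.5  -9.8  -8.7  -9.1  -9.1  -9.3  -9.9  -9.5  -9.3]
t 47.33 tcp [0.519  0.0148 0.0545] tooly yaw 1.522 th 0.105 r 0.1686 F [0.08 8.68 0.1 ] tan -8.66 rad 0.6 gap 0.0258
```

View pics/z16.png

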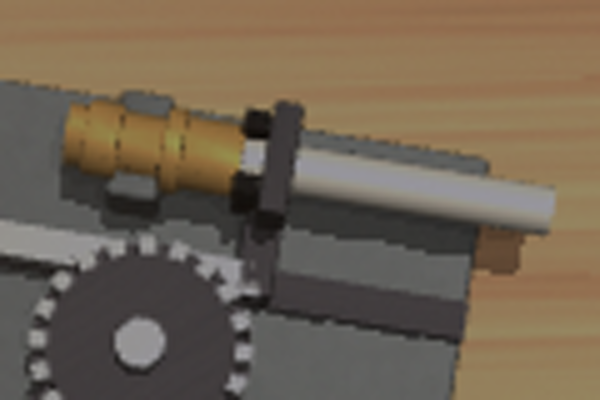

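The handle held still for 1.5 s at about 9.2 N, with the sleeve on the collar. Now I'll ease off gently.

Request:
send_rows:
  increments:
    - {"travel": [0, -1.2, 0], "rot": [0, 0, 0]}
    - {"travel": [0, -0.8, 0], "rot": [0, 0, 0]}
    - {"travel": [0, -0.4, 0], "rot": [0, 0, 0]}
    - {"travel": [0, 0, 0], "rot": [0, 0, 0]}
    - {"travel": [0, 0.4, 0], "rot": [0, 0, 0]}
    - {"travel": [0, 0.8, 0], "rot": [0, 0, 0]}
    - {"travel": [0, 1.2, 0], "rot": [0, 0, 0]}
    - {"travel": [0, 1.6, 0], "rot": [0, 0, 0]}
    - {"travel": [0, 2, 0], "rot": [0, 0, 0]}

```text
time_s: 48.08
ee_pos: [0.5191, 0.0163, 0.0546]
tcp_rot: [1.245, 1.543, 1.195]
ft_force: [0.4, 0.8, -0.9]
finger_gap: 0.0261
```

```bash
python3 - <<'E'
from h import *
watch(4,4);st()
E
```

```text
[48.1583  0.0947 -1.1188 -0.6861] [-0.8 -1.8 -0.3 -1.6]
t 48.23 tcp [0.5191 0.0166 0.0546] tooly yaw 1.522 th 0.094 r 0.1685 F [ 0.59  1.56 -0.41] tan -1.6 rad -0.45 gap 0.026
```

Request:
send_rows:
  increments:
    - {"travel": [0, 0.7, 0], "rot": [0, 0, 0]}
    - {"travel": [0, 0.7, 0], "rot": [0, 0, 0]}
    - {"travel": [0, 0.7, 0], "rot": [0, 0, 0]}
    - {"travel": [0, 0.7, 0], "rot": [0, 0, 0]}
    - {"travel": [0, 0.7, 0], "rot": [0, 0, 0]}
    - {"travel": [0, 0.7, 0], "rot": [0, 0, 0]}
  gripper: 50

```text
time_s: 48.73
ee_pos: [0.5191, 0.0172, 0.0546]
tcp_rot: [1.245, 1.543, 1.195]
ft_force: [0.4, -0.1, -0.2]
finger_gap: 0.05
```

```bash
python3 - <<'E'
from h import *
cap('wrist','w8.png');st()
E
```

```text
t 48.78 tcp [0.5191 0.0172 0.0547] tooly yaw 1.522 th 0.09 r 0.1686 F [-1.38 -0.22  0.35] tan 0.35 rad 1.35 gap 0.0501
```

View pics/w8.png

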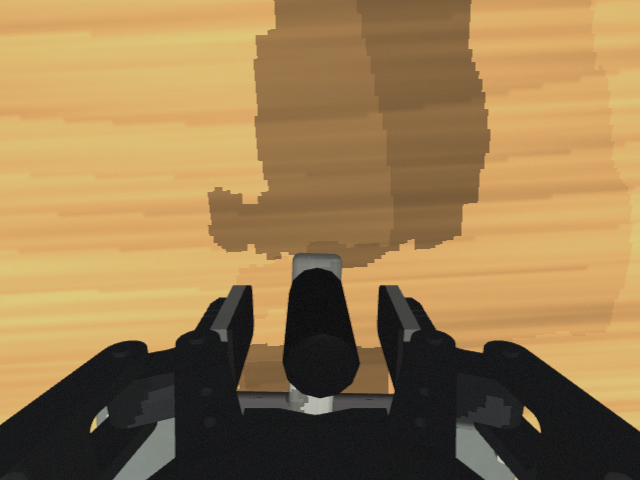

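The grip stands free between the open pads. Now I'll lift straight up and then retreat toward the robot.

Request:
send_rows:
  increments:
    - {"travel": [-6, 0, 0], "rot": [0, 0, 0]}
    - {"travel": [-18, 0, 0], "rot": [0, 0, 0]}
    - {"travel": [-34, 0, 0], "rot": [0, 0, 0]}
    - {"travel": [-52, 0, 0], "rot": [0, 0, 0]}
    - {"travel": [-72, 0, 0], "rot": [0, 0, 0]}
    - {"travel": [-92, 0, 0], "rot": [0, 0, 0]}
    - {"travel": [-112, 10, -5], "rot": [0, 0, 0]}
    - {"travel": [-132, 30, -10], "rot": [0, 0, 0]}
    - {"travel": [-145, 55, -15], "rot": [0, 0, 0]}
    - {"travel": [-150, 80, -20], "rot": [0, 0, 0]}
    - {"travel": [-150, 95, -22], "rot": [0, 0, 0]}
    - {"travel": [-150, 100, -22], "rot": [0, 0, 0]}

```text
time_s: 49.78
ee_pos: [0.5002, 0.1171, 0.2082]
tcp_rot: [1.212, 1.541, 1.166]
ft_force: [-0.3, -0.3, -0.3]
finger_gap: 0.0499
```

```bash
python3 - <<'E'
from h import *
st();tz('z17.png');cap('top','t9.png');d=cap('scene','s9.png');a=d['pixels'][200:360,200:420];cv2.imwrite('pics/s9z.png',cv2.resize(a,None,fx=3.6,fy=3.6,interpolation=cv2.INTER_CUBIC))
E
```

```text
t 49.78 tcp [0.5002 0.1171 0.2082] tooly yaw 1.525 th -0.37 r 0.2196 F [-0.34 -0.3  -0.33] tan 0.43 rad 0.13 gap 0.0499
```

View pics/z17.png

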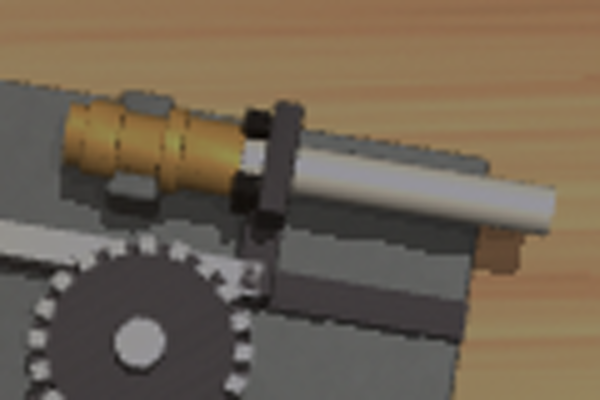

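View pics/t9.png

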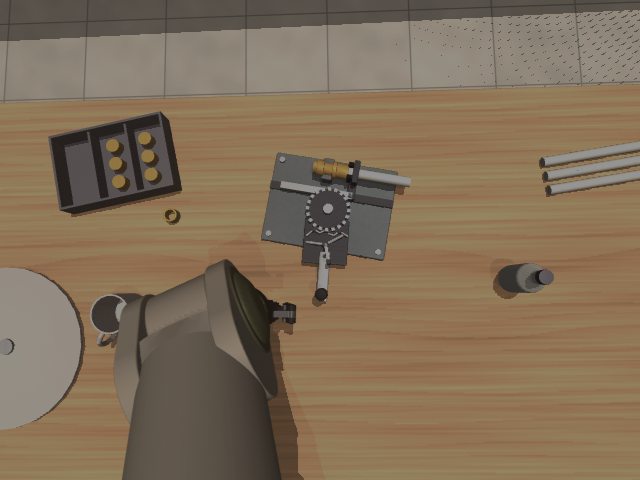

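View pics/s9z.png

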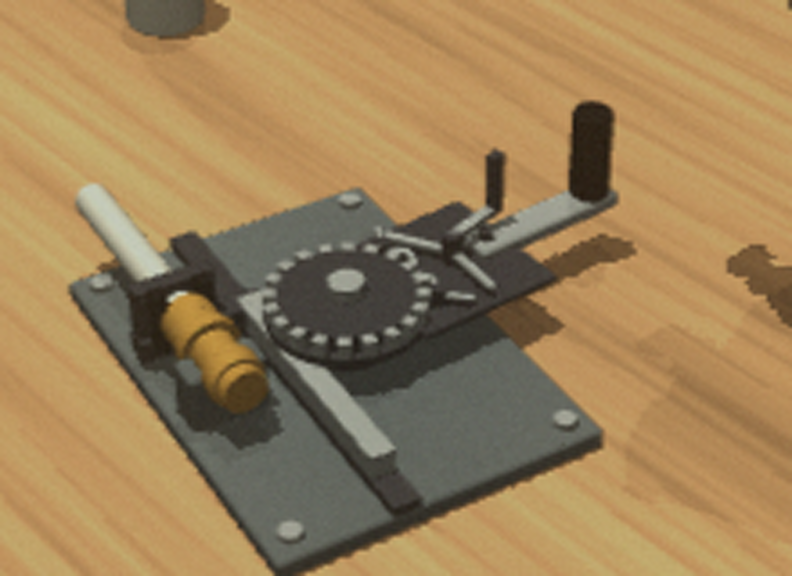

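Sleeve at the collar (crop x≈187), no white pipe visible between them. The tab is on the +y side, and the mug (110,313), spare (172,215) and soap (530,278) are where they were.

```bash
python3 - <<'E'
from h import *
st();print(ctrl.finish_job())
E
```

```text
t 49.93 tcp [0.5004 0.1137 0.207 ] tooly yaw 1.522 th -0.358 r 0.2177 F [ 0.19 -0.89 -0.62] tan 0.66 rad -0.63 gap 0.0501
the job is handed in; nothing more can be done
None
```

I flipped the direction tab to its +y side, swung the handle by its grip until the brass sleeve was against the collar, let go, and handed the job in at about 50 s.

**Force:** For the last 1.5 s of holding, the handle pushed back with about 9.2 N. The highest force I read at the grip was about 12.1 N. Wrist readings jitter by about 0.5 to 1 N and I only sampled at intervals, so a brief higher peak can't be fully ruled out.

**Final pictures:**
- The sleeve meets the collar with no pipe showing between them. At about 2 mm per pixel, that only rules out larger gaps.
- The tab is still flipped and the gripper is clear of everything.
- The mug, soap bottle and spare sleeve have not visibly moved.

**What went wrong or disagreed:**
- **Ratchet slip:** while loading the sleeve against the collar, a momentary unloading of the handle let it slip, at a held force of about 6 N. The sleeve stayed at the collar. I swung back, let the ratchet bite again and reloaded slowly.
- **Friction in the 9.2 N:** right after each small push the grip read about 2 to 4 N above its settled value. I reached the final hold by easing off about 2 N, so some residual friction may remain in that reading. My estimate from the handle angle was closer to 8.2 N.

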